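# Load boards into the pin jig and switch on the tester

### The arm

A 6-joint arm with a two-finger parallel gripper is mounted at the origin on the work surface. World frame = base frame: x ahead of the robot, y to its left, z up, the work surface at z = 0. Lengths are in mm, angles in rad, forces in N, time in s.
With the tool pointing down it reaches from about 250 to 775 mm from the base axis. Payload 8.9 kg.
Tool frame: the origin (TCP) lies between the finger pads; the fingertips stand 11 mm ahead of it and the grasp point (between the pads) lies 8 mm behind it; z points along the fingers, y is the line along which they close (so a half turn about z gives the same grasp; the last joint's range is limited). The gripper opens to 85 mm and grips with 20 to 120 N. Pads are 22 mm wide; open, the fingers measure 114 mm over their backs; the gripper's body (76 mm by 85 mm) begins 54 mm behind the grasp point. The pads swing forward as they close: fully open they stand 13 mm farther back than shut.
Start: joints at [0.969, 0.291, -0.153, 1.127, 0, 1.431], TCP at [234.383, 469.775, 242.305] pointing down, gripper open.
Joint ranges: [-2.52, 2.52], [-0.91, 1.74], [-1.3, 1.37], [-1.96, 2.02], [-1.52, 1.47], [-3.14, 3.14]. Speed limits (rad/s): [2.22, 2.22, 2.79, 3.14, 3.14, 3.14].

### API

Orientations are given as a unit quaternion [w, x, y, z].
In Python, from bench import ctrl gives the robot as it stands.
- The arm moves only by the tool move_arm, never from a script. Its argument "moves" is a list of rows, each a list of 7 numbers: the opening, from -1 (shut) to 1 (fully open), then the shift along the tool's x, y, z scaled (see below), then the turn, a rotation vector about the tool's x, y, z scaled (see below). In form: [[gripper, dx, dy, dz, rx, ry, rz], ...]. A call has 1 to 12 rows; each row is the pose to reach, as a shift and turn from the pose commanded when the call began, along the tool's axes at that moment; what a row does not reach only later rows make up. The controller multiplies each number of a shift by 0.12 m and each number of a turn by 90 degrees. A row lasts 1/12 s, in which the tool goes at most 41.7 mm and 7.16 degrees, less where a joint would pass 70% of its speed; a pose out of reach is approached as far as the arm can. A call with a number of a shift or a turn outside -1 to 1 is refused whole. A call with a gripper value outside its range is refused whole. The fingers move at their own pace and stop on an object; "force" is the grip in N (left out, the last holds). Time passes only in rows, so rows that repeat a pose let the fingers close. It gives the time, the measured TCP pose, the force, the opening and the grip force at its end, in the units of the state.
- ctrl.get_obs(): the state, without advancing time (a new reading comes with each control period).
- ctrl.get_image(name): name is "scene" or "top" or "wrist"; returns the picture (480x640x3 uint8, red, green, blue); there is no depth.
- ctrl.camera_params(name): a dict with "intrinsics" (3x3 intrinsics, pixels), "k1" (the pictures are not rectified: a ray, as slopes to the right and down, at radius r is drawn at 1 + k1 r^2 times it, then the intrinsics apply), "cam_to_world" (4x4, takes a point from camera to world coordinates). Camera axes: x right, y up, looking along -z (the intrinsics and any distortion apply to the point x, -y, -z); pixel columns grow to the right and rows downward; lengths in mm; the calibration is good to about 2 mm. A picture is of the moment at which its call begins: read the wrist's pose just before it. camera_params takes no time and is no camera call; for the wrist camera it gives the pose at the moment of the call.
- ctrl.hand_in(): hands the job in; it is judged then, once.
The state is a dict: "t": time; "joints": joint angles; "dq": joint speeds; "effort": joint torques, N m; "eef_pos": TCP position; "tcp_rot": TCP orientation; "ft_force": force on the tool from outside, world axes, zero at the start; "torque": the same for the moment, N m; "grip_width": finger opening in mm; "gripper_force": force on a finger pad.
Only numpy, scipy, OpenCV 4.12 (cv2) and the standard library are available. Lean on these libraries where they do the work, as an engineer would, in place of code of your own. Each camera call takes 0.05 s, during which the arm holds its last target. There are 200 camera calls.

### The job

Take the black cover off the test jig and set it aside on the bench, then fit every circuit board from the blue mat over a pair of pins in any bay of the jig, fully down, holding each board only by its edges: the fingers must never touch the chips on its face. Then lower the cover back over the two guide posts until it rests flush, and only after that throw the tester's red lever fully over to its far side. Leave everything else on the bench where it is.

Things in the scene. Friction and masses are not known exactly. Their poses are not given: they have to be found in the camera images.
- jig: fixed aluminium test jig, a slab 140 (its x) x 250 (its y) x 20 mm high. Origin: centre of its underside. On its top (the deck) are three bays side by side, 84 mm apart along y, each with two upright steel pins 6 mm in diameter and 19 mm tall (top 5 mm tapered) at x = -35 and +35 mm from the bay's centre
- seat (a point): where the origin of the flush cover comes: over the jig's centre, 44 mm above its underside; jig's axes. The cover's two guide posts stand at (x, y) = (+55, +42) and (-55, -42) mm from it: dark collars 18 mm across, tops at this height, 24 mm above the deck; on each a 10 mm spigot 24 mm tall (top 9 mm tapered)
- cover: black plate 138 (x) x 236 (y) x 8 mm, about 0.45 kg; two 13 mm through holes at (+55, +42) and (-55, -42) mm, for the guide posts; same after half a turn. Origin: centre of underside. Orange block handle on its middle, 16 mm thick (x), 70 mm long (y), 8 to 48 mm above the origin: grip it across the 16 mm. Starts flush on the jig; flush, it clears seated boards by 6 mm
- lever (a joint): throw lever on the tester: 0 = off, leaning to the tester's -x side (towards the robot); 1.0 rad = fully on, leaning to +x, a hard stop. Stays where it is left; about 1 N at the ball moves it. Steel arm 80 mm long from a pivot 62 mm above the table over the tester's centre (on a block 70 x 50 x 25 mm), turning about the tester's y
- lever_tip (a point): centre of the red ball (26 mm across) at the end of the lever, about 132 mm above the table at either end of its travel and 142 mm in the middle
- tester: the grey tester box, 110 (x) x 130 (y) x 40 mm, fixed. Origin: centre of its underside; the lever is thrown along its +x
- mat: fixed blue bench mat 420 (x) x 240 (y) mm, 2 mm thick, on which the boards start. Origin: centre of its underside
- bay0 (a point): centre of bay 0 (-84 mm along the jig's y) on the deck, 20 mm above the table, with the jig's axes; the origin of a seated board comes here, its x along the bay's x, either way round
- bay1 (a point): centre of bay 1 (0 along the jig's y) on the deck, 20 mm above the table, with the jig's axes; the origin of a seated board comes here, its x along the bay's x, either way round
- bay2 (a point): centre of bay 2 (+84 mm along the jig's y) on the deck, 20 mm above the table, with the jig's axes; the origin of a seated board comes here, its x along the bay's x, either way round
- board1: green circuit board, 90 (x) x 50 (y) mm, 90 g; may be absent; starts on the blue mat. Origin: centre of underside. Two rails beneath (along x at y = -16, +16 mm) hold it 8 mm up; the board is 5 mm thick, 8 to 13 mm above the origin; chips rise to 18 mm. 8.5 mm holes at x = -35, +35 mm. Grip its long edges at mid-length, fingertips 2 to 7 mm over its support
- board1_chips: the chips in the middle of the top of board1, 46 x 30 mm and 5 mm high; origin at the centre of their underside, 13 mm above the board's origin; not to be touched by the fingers
- board2: green circuit board, 90 (x) x 50 (y) mm, 90 g; may be absent; starts on the blue mat. Origin: centre of underside. Two rails beneath (along x at y = -16, +16 mm) hold it 8 mm up; the board is 5 mm thick, 8 to 13 mm above the origin; chips rise to 18 mm. 8.5 mm holes at x = -35, +35 mm. Grip its long edges at mid-length, fingertips 2 to 7 mm over its support
- board2_chips: the chips in the middle of the top of board2, 46 x 30 mm and 5 mm high; origin at the centre of their underside, 13 mm above the board's origin; not to be touched by the fingers
- board3: green circuit board, 90 (x) x 50 (y) mm, 90 g; may be absent; starts on the blue mat. Origin: centre of underside. Two rails beneath (along x at y = -16, +16 mm) hold it 8 mm up; the board is 5 mm thick, 8 to 13 mm above the origin; chips rise to 18 mm. 8.5 mm holes at x = -35, +35 mm. Grip its long edges at mid-length, fingertips 2 to 7 mm over its support
- board3_chips: the chips in the middle of the top of board3, 46 x 30 mm and 5 mm high; origin at the centre of their underside, 13 mm above the board's origin; not to be touched by the fingers
- screwdriver: bystander, not part of the job: a screwdriver 170 mm long, lying on the cloth
- fan: bystander, not part of the job: a black laptop blower fan 75 x 70 x 12 mm with a copper heat pipe 90 mm long
- tape: bystander, not part of the job: a cream roll of tape, 90 mm across, 22 mm high, lying flat
- screwtray: bystander, not part of the job: a white divided screw tray 120 x 90 x 25 mm
- flux: bystander, not part of the job: an amber jar 44 mm across, 90 mm high
Mind the look-alikes: they are no part of the job. What is shaped like the board1 but brown is not meant.

How it is judged (in metres and radians):
On the way, in this order (a step that is already met when the one before it is completed fails the run):
1. the cover is off the jig and lies on the bench (horizontal distance between cover and seat above 0.12 m and height (world z) of cover below 0.03 m and linear speed of cover below 0.02 m/s), for 0.2 s.
2. every board is seated over the pins of a bay (((horizontal distance between board1 and bay0 below 0.004 m and z of board1 in the frame of bay0 below 0.003 m and angle between board1's own z axis and vertical below 0.05 rad and angle between the x axis of board1 and the x axis of bay0, either way round below 0.08 rad) or (horizontal distance between board1 and bay1 below 0.004 m and z of board1 in the frame of bay1 below 0.003 m and angle between board1's own z axis and vertical below 0.05 rad and angle between the x axis of board1 and the x axis of bay1, either way round below 0.08 rad) or (horizontal distance between board1 and bay2 below 0.004 m and z of board1 in the frame of bay2 below 0.003 m and angle between board1's own z axis and vertical below 0.05 rad and angle between the x axis of board1 and the x axis of bay2, either way round below 0.08 rad)) and ((horizontal distance between board2 and bay0 below 0.004 m and z of board2 in the frame of bay0 below 0.003 m and angle between board2's own z axis and vertical below 0.05 rad and angle between the x axis of board2 and the x axis of bay0, either way round below 0.08 rad) or (horizontal distance between board2 and bay1 below 0.004 m and z of board2 in the frame of bay1 below 0.003 m and angle between board2's own z axis and vertical below 0.05 rad and angle between the x axis of board2 and the x axis of bay1, either way round below 0.08 rad) or (horizontal distance between board2 and bay2 below 0.004 m and z of board2 in the frame of bay2 below 0.003 m and angle between board2's own z axis and vertical below 0.05 rad and angle between the x axis of board2 and the x axis of bay2, either way round below 0.08 rad)) and ((horizontal distance between board3 and bay0 below 0.004 m and z of board3 in the frame of bay0 below 0.003 m and angle between board3's own z axis and vertical below 0.05 rad and angle between the x axis of board3 and the x axis of bay0, either way round below 0.08 rad) or (horizontal distance between board3 and bay1 below 0.004 m and z of board3 in the frame of bay1 below 0.003 m and angle between board3's own z axis and vertical below 0.05 rad and angle between the x axis of board3 and the x axis of bay1, either way round below 0.08 rad) or (horizontal distance between board3 and bay2 below 0.004 m and z of board3 in the frame of bay2 below 0.003 m and angle between board3's own z axis and vertical below 0.05 rad and angle between the x axis of board3 and the x axis of bay2, either way round below 0.08 rad))), for 0.2 s.
3. the cover is flush on the collars, over the seated boards (all of step 2 and horizontal distance between cover and seat below 0.004 m and z of cover in the frame of seat between -0.003 and 0.003 m and angle between cover's own z axis and vertical below 0.03 rad and angle between the x axis of cover and the x axis of seat, either way round below 0.05 rad), for 0.2 s.
4. the lever is thrown fully on (value of joint lever above 0.85 rad and horizontal distance between cover and seat below 0.004 m and z of cover in the frame of seat between -0.003 and 0.003 m and angle between cover's own z axis and vertical below 0.03 rad and angle between the x axis of cover and the x axis of seat, either way round below 0.05 rad), for 0.2 s.
At the end, for the whole second after the job is handed in: Each board present sits in a bay: within 4 mm of its centre, 3 mm of fully down, 0.08 rad of its direction. The cover is within 4 mm of its seat, 3 mm of flush, level to 0.03 rad, turned under 0.05 rad. Lever beyond 0.85 rad. All at rest (all of step 2 and all of step 4 and linear speed of each of board1, board2, board3, cover below 0.02 m/s); the robot touches nothing.
It fails at once if the fingers touch the chips of a board (contact force between the fingers and board1_chips above 0.5 N or contact force between the fingers and board2_chips above 0.5 N or contact force between the fingers and board3_chips above 0.5 N).
It fails at once if a bystander is moved more than 4 cm (distance of any of screwdriver, fan, tape, screwtray, flux from where it was at the start of the episode above 0.04 m).
Of board1, board2, board3 only 2 to 3 are there at a start; the rules pass over those that are not, and their reading is None.
At some moment in a run one of board1, board2, board3, cover may be knocked a few centimetres aside while the robot is not near it.
It also fails if it takes over 210 s, if anything falls off the work surface, if the arm or the gripper's body presses on something with over 40 N, if the wrist force passes 120 N, or if a joint passes its speed limit or range.

## Working session

There is one attempt and no reset: what is moved stays moved. The work goes in short steps, Python scripts to look and compute and a tool call to move; the robot and the scene stay as the last step left them, time stands still between calls to the robot, and variables do not carry over. Pictures are saved under pics/ and viewed, at most 14 in all, crops included, and the job is handed in when it is done.

Besides the shell and the picture viewer there is one more tool, called after "Emit:" as name(argument=value, ...), one argument or row to a line, values as JSON. move_arm: Moves the arm, as the interface text tells. Shifts and turns lie within -1 to 1; 1 stands for 0.12 m of shift or 90 degrees of turn. Its arguments: {"type":"object","properties":{"moves":{"type":"array"},"force":{"type":"number"}},"required":["moves"]}

```bash
ls; mkdir -p pics
python3 - <<'E'
from bench import ctrl
import cv2,numpy as np
np.set_printoptions(suppress=True,precision=3)
for n in ["scene","top"]:
    im=ctrl.get_image(n); cv2.imwrite(f"pics/{n}0.png",im[...,::-1]); p=ctrl.camera_params(n); print(n,p)
print(ctrl.get_obs())
E
```

```text
pics
scene {'intrinsics': array([[512.867,   0.   , 319.381],
       [  0.   , 512.867, 241.444],
       [  0.   ,   0.   ,   1.   ]]), 'k1': -0.1498525338900859, 'cam_to_world': array([[  -0.81 ,   -0.357,    0.466, 1187.287],
       [   0.587,   -0.471,    0.659,  951.444],
       [  -0.016,    0.807,    0.59 ,  970.531],
       [   0.   ,    0.   ,    0.   ,    1.   ]])}
top {'intrinsics': array([[520.908,   0.   , 316.484],
       [  0.   , 520.908, 235.735],
       [  0.   ,   0.   ,   1.   ]]), 'k1': -0.06865153526416799, 'cam_to_world': array([[   0.02 ,    0.981,   -0.195,  241.941],
       [  -1.   ,    0.02 ,   -0.003,  -52.166],
       [   0.001,    0.195,    0.981, 1408.873],
       [   0.   ,    0.   ,    0.   ,    1.   ]])}
{'t': 0.1, 'joints': array([ 0.969,  0.291, -0.154,  1.127, -0.   ,  1.431]), 'dq': array([ 0.   , -0.   ,  0.003, -0.001, -0.001, -0.   ]), 'effort': array([  0.002, -53.798,  33.192,   0.009,  -0.   ,  -0.   ]), 'eef_pos': array([234.174, 469.457, 241.808]), 'tcp_rot': array([-0.   ,  0.229,  0.973, -0.001]), 'ft_force': array([-0.054, -0.432,  0.228]), 'torque': array([-0.039, -0.008, -0.051]), 'gripper_force': 0.0, 'grip_width': 84.96968146718753}
```

View pics/scene0.png

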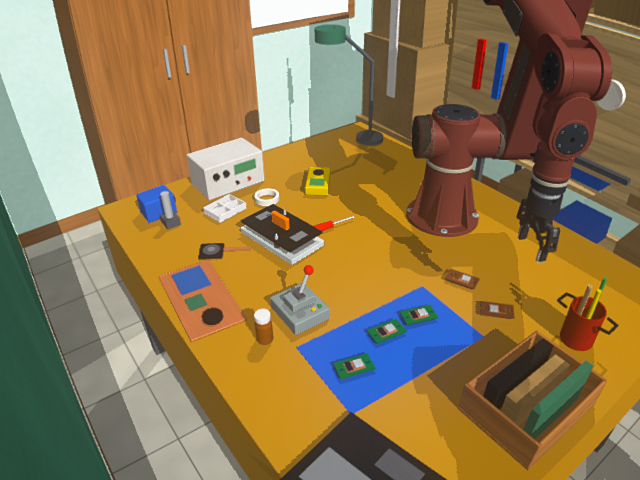

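View pics/top0.png

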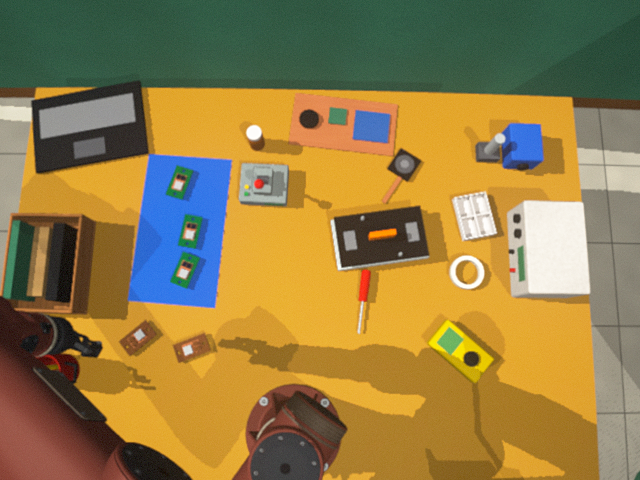

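Top view: three green boards on the mat at about (180,182), (190,231), (186,270). The cover is at (380,238) with its orange handle at (382,234), and the lever ball is at (258,183). The screwdriver is just below the jig, with the fan, tray and tape near it, and the two brown boards are off the mat.

```bash
cat > h.py <<'E'
from bench import ctrl
import cv2,numpy as np
from scipy.spatial.transform import Rotation as R
np.set_printoptions(suppress=True,precision=2)
def cast(p,uv,z):
    K=p["intrinsics"];uv=np.atleast_2d(np.array(uv,float))
    d=(uv-[K[0,2],K[1,2]])/[K[0,0],K[1,1]]
    u=d.copy()
    for _ in range(20): u=d/(1+p["k1"]*(u**2).sum(1,keepdims=True))
    T=np.array(p["cam_to_world"]);v=np.c_[u[:,0],-u[:,1],-np.ones(len(u))]@T[:3,:3].T;o=T[:3,3]
    z=np.broadcast_to(z,len(u))
    return o+v*((z-o[2])/v[:,2])[:,None]
def proj(p,X):
    T=np.array(p["cam_to_world"]);c=(np.atleast_2d(X)-T[:3,3])@T[:3,:3]
    u=np.c_[c[:,0],-c[:,1]]/-c[:,2:3];u=u*(1+p["k1"]*(u**2).sum(1,keepdims=True))
    K=p["intrinsics"];return u*[K[0,0],K[1,1]]+[K[0,2],K[1,2]]
def shot(n,save=None):
    p=ctrl.camera_params(n);im=ctrl.get_image(n)
    if save: cv2.imwrite(f"pics/{save}.png",im[...,::-1])
    return p,im,cv2.cvtColor(im,cv2.COLOR_RGB2HSV)
def blobs(m,amin):
    cs,_=cv2.findContours(m.astype(np.uint8),cv2.RETR_EXTERNAL,cv2.CHAIN_APPROX_NONE)
    return [c.reshape(-1,2) for c in cs if cv2.contourArea(c)>amin]
def rect(p,c,z):
    "min area rect in world mm: centre, sizes(long,short), yaw of long side deg"
    w=cast(p,c,z)[:,:2].astype(np.float32);b=cv2.boxPoints(cv2.minAreaRect(w))
    e1,e2=b[1]-b[0],b[2]-b[1];l1,l2=np.linalg.norm(e1),np.linalg.norm(e2)
    if l1<l2:e1,l1,l2=e2,l2,l1
    return b.mean(0),(l1,l2),(np.degrees(np.arctan2(e1[1],e1[0]))+90)%180-90
def pose():
    o=ctrl.get_obs();M=R.from_quat(o["tcp_rot"],scalar_first=True).as_matrix();return o,o["eef_pos"],M
E
python3 - <<'E'
from h import *
p=ctrl.camera_params("top");im=cv2.imread("pics/top0.png");h=cv2.cvtColor(im,cv2.COLOR_BGR2HSV)
H,S,V=h[...,0],h[...,1],h[...,2]
print("px",im[231,181],h[231,181],h[234,382],h[183,258],im[250,380], h[165,210])
for nm,m,z,a in [("board",(H>45)&(H<90)&(S>90)&(V>50),13,80),("handle",(H>5)&(H<15)&(S>200)&(V>180),92,60),("ball",((H<5)|(H>175))&(S>150)&(V>120),132,30),("cover",(V<60),52,2000),("mat",(H>100)&(H<125)&(S>150),2,3000)]:
    for c in blobs(m,a):
        if c[:,1].max()<90: continue
        print(nm,c.mean(0),*rect(p,c,z))
E
```

```text
px [121 128  32] [ 88 191 128] [ 18 255 255] [  2 215 250] [36 47 55] [109 188 230]
board [449.59 340.46] [ 243.96 -406.52] (np.float32(51.45702), np.float32(46.03616)) -40.133102
board [184.69 269.37] [419.18 307.  ] (np.float32(88.69855), np.float32(48.95029)) -19.521187
board [ 18.84 259.39] [435.8  770.06] (np.float32(217.80885), np.float32(75.59261)) 0.30290985
board [189.93 230.97] [526.18 299.48] (np.float32(87.26838), np.float32(48.690735)) -9.468803
board [179.12 182.19] [665.38 339.62] (np.float32(87.06391), np.float32(49.33348)) -17.038681
board [337.06 115.61] [ 872.47 -100.48] (np.float32(43.67649), np.float32(43.42188)) -6.1524506
board [330.25  55.33] [1107.54  -48.07] (np.float32(2015.1703), np.float32(340.16898)) -88.751465
ball [364.07 285.72] [ 374.73 -168.12] (np.float32(74.64951), np.float32(18.19405)) -7.443161
ball [258.54 183.33] [630.16 102.02] (np.float32(23.084919), np.float32(21.293451)) -88.90317
cover [ 75.73 392.74] [ 89.88 538.52] (np.float32(693.65784), np.float32(132.96637)) 49.872787
cover [ 88.93 126.6 ] [815.8  600.79] (np.float32(318.7038), np.float32(225.31735)) -78.38476
mat [180.3  231.04] [535.28 329.44] (np.float32(415.7121), np.float32(236.7254)) -3.4263382
```

Run:
```python
from h import *
p=ctrl.camera_params("top");im=cv2.imread("pics/top0.png");h=cv2.cvtColor(im,cv2.COLOR_BGR2HSV)
H,S,V=h[...,0],h[...,1],h[...,2]
for c in blobs(((H>8)&(H<22)&(S>235)&(V>235)),60): print("handle",len(c),c.mean(0),*rect(p,c,92))
g=im.copy();m=((V<85)&(S<140)).astype(np.uint8);m=cv2.morphologyEx(m,cv2.MORPH_CLOSE,np.ones((9,9)))
for c in blobs(m,1500):
  if 300<c[:,0].mean()<450: print("cover",c.mean(0),*rect(p,c,52))
o,e,M=pose();print(e,M)
w=ctrl.camera_params("wrist");print(w["intrinsics"],w["k1"]);T=w["cam_to_world"];print("cam in tool",M.T@(T[:3,3]-e),"\n",M.T@T[:3,:3])
```

```text
handle 58 [382.03 232.9 ] [ 514.9  -217.78] (np.float32(69.29775), np.float32(14.128063)) -80.58494
cover [380.43 236.47] [ 514.56 -219.64] (np.float32(231.63664), np.float32(134.09093)) -80.778015
[234.17 469.46 241.81] [[-0.89  0.45 -0.  ]
 [ 0.45  0.89 -0.  ]
 [ 0.   -0.   -1.  ]]
[[404.83   0.   326.09]
 [  0.   404.83 230.24]
 [  0.     0.     1.  ]] -0.05175027632332708
cam in tool [  83.85    0.04 -131.23] 
 [[ 0.    0.95  0.32]
 [ 1.   -0.    0.  ]
 [ 0.    0.32 -0.95]]
```

```bash
cat >> h.py <<'E'
def plan(wps,cur=None):
    "wps: (x,y,z,yaw of tool y deg) ; prints calls: rows needed, [dx,dy,dz,0,0,rz], starting from measured pose"
    if cur is None: o,e,M=pose()
    else: e,M=cur
    e=e.copy()
    for x,y,z,a in wps:
        t=np.array([x,y,z],float)
        ya=np.degrees(np.arctan2(M[1,1],M[0,1]))
        d=(a-ya+90)%180-90 if not isinstance(a,complex) else a.imag
        while 1:
            v=M.T@(t-e)/120;k=np.abs(v).max()
            n=1 if k<1 else 0.99/k
            s=np.round(v*n,3);rz=round(-d/90,3)
            rot=R.from_rotvec(np.array([0,0,rz*np.pi/2]))
            tilt=R.from_matrix(np.c_[[np.cos(np.radians(ya+d+0)),np.sin(np.radians(ya+d)),0]]) if 0 else None
            print("rows",int(np.ceil(max(np.linalg.norm(s)*120/41.7,abs(d)/7.16)))+1,s,"rz",rz,"->",e+M@s*120)
            e=e+M@s*120;M=M@rot.as_matrix();d=0;
            if n==1:break
E
sed -i '/tilt=/d' h.py
python3 -c "
from h import *
plan([(514.8,-180,250,9.3)])"
```

```text
rows 9 [-0.99 -0.83 -0.01] rz 0.602 -> [295.8  326.87 243.58]
rows 4 [-0.99  0.25 -0.01] rz 0.0 -> [344.37 214.44 244.98]
rows 4 [-0.99  0.25 -0.01] rz 0.0 -> [392.95 102.02 246.38]
rows 4 [-0.99  0.25 -0.01] rz 0.0 -> [441.53 -10.41 247.77]
rows 4 [-0.99  0.25 -0.01] rz 0.0 -> [ 490.1  -122.83  249.29]
rows 3 [-0.5   0.13 -0.01] rz 0.0 -> [ 514.78 -179.95  250.04]
```

Emit:
move_arm(
  moves=[
    [1, -0.99, -0.83, -0.01, 0, 0, 0.6],
    [1, -0.99, -0.83, -0.01, 0, 0, 0.6],
    [1, -0.99, -0.83, -0.01, 0, 0, 0.6],
    [1, -0.99, -0.83, -0.01, 0, 0, 0.6],
    [1, -0.99, -0.83, -0.01, 0, 0, 0.6],
    [1, -0.99, -0.83, -0.01, 0, 0, 0.6],
    [1, -0.99, -0.83, -0.01, 0, 0, 0.6],
    [1, -0.99, -0.83, -0.01, 0, 0, 0.6],
    [1, -0.99, -0.83, -0.01, 0, 0, 0.6],
  ],
)

```text
t: 0.85
eef_pos: [296.1, 327.4, 243.3]
tcp_rot: [-0.0, 0.648, 0.762, -0.0]
ft_force: [-0.6, 0.0, -0.2]
grip_width: 85.1
gripper_force: 0.0
```

Emit:
move_arm(
  moves=[
    [1, -0.99, 0.25, -0.01, 0, 0, 0],
    [1, -0.99, 0.25, -0.01, 0, 0, 0],
    [1, -0.99, 0.25, -0.01, 0, 0, 0],
    [1, -0.99, 0.25, -0.01, 0, 0, 0],
  ],
)

```text
t: 1.18
eef_pos: [347.5, 210.6, 244.7]
tcp_rot: [0.001, 0.647, 0.762, -0.001]
ft_force: [1.0, 0.2, 0.2]
grip_width: 85.2
gripper_force: 0.0
```

Emit:
move_arm(
  moves=[
    [1, -0.99, 0.25, -0.01, 0, 0, 0],
    [1, -0.99, 0.25, -0.01, 0, 0, 0],
    [1, -0.99, 0.25, -0.01, 0, 0, 0],
    [1, -0.99, 0.25, -0.01, 0, 0, 0],
  ],
)

```text
t: 1.52
eef_pos: [397.1, 98.1, 246.0]
tcp_rot: [0.001, 0.647, 0.762, -0.0]
ft_force: [-0.5, 0.5, 0.2]
grip_width: 85.5
gripper_force: 0.0
```

Emit:
move_arm(
  moves=[
    [1, -0.99, 0.25, -0.01, 0, 0, 0],
    [1, -0.99, 0.25, -0.01, 0, 0, 0],
    [1, -0.99, 0.25, -0.01, 0, 0, 0],
    [1, -0.99, 0.25, -0.01, 0, 0, 0],
  ],
)

```text
t: 1.85
eef_pos: [446.3, -14.3, 247.0]
tcp_rot: [0.001, 0.647, 0.763, -0.0]
ft_force: [-0.9, 0.7, -0.0]
grip_width: 85.2
gripper_force: 0.0
```

Emit:
move_arm(
  moves=[
    [1, -0.99, 0.25, -0.01, 0, 0, 0],
    [1, -0.99, 0.25, -0.01, 0, 0, 0],
    [1, -0.99, 0.25, -0.01, 0, 0, 0],
    [1, -0.99, 0.25, -0.01, 0, 0, 0],
  ],
)

```text
t: 2.18
eef_pos: [495.4, -126.7, 247.8]
tcp_rot: [0.001, 0.647, 0.763, -0.0]
ft_force: [-0.5, 0.4, -0.3]
grip_width: 85.1
gripper_force: 0.0
```

Emit:
move_arm(
  moves=[
    [1, -0.5, 0.13, -0.01, 0, 0, 0],
    [1, -0.5, 0.13, -0.01, 0, 0, 0],
    [1, -0.5, 0.13, -0.01, 0, 0, 0],
    [1, -0.5, 0.13, -0.01, 0, 0, 0],
  ],
)

```text
t: 2.52
eef_pos: [518.1, -178.4, 248.8]
tcp_rot: [-0.001, 0.646, 0.763, -0.0]
ft_force: [-0.9, 0.0, -0.2]
grip_width: 85.2
gripper_force: 0.0
```

Run:
```python
from h import *
p,im,h=shot("wrist","w1");H,S,V=h[...,0],h[...,1],h[...,2]
print(pose())
for c in blobs((H>5)&(H<22)&(S>200)&(V>100),300): print("handle?",c.min(0),c.max(0),*rect(p,c,92))
```

```text
({'t': 2.5667, 'joints': array([-0.46,  0.33, -0.08,  1.16,  0.  ,  0.94]), 'dq': array([ 0.02, -0.02, -0.01,  0.  ,  0.  ,  0.01]), 'effort': array([ -1.21, -55.85,  34.18,  -0.18,  -0.07,  -0.06]), 'eef_pos': array([ 517.78, -177.55,  248.99]), 'tcp_rot': array([-0.  ,  0.65,  0.76, -0.  ]), 'ft_force': array([-0.47,  0.13,  0.61]), 'torque': array([ 0.05, -0.  , -0.01]), 'gripper_force': 0.0, 'grip_width': 85.27309723404281}, array([ 517.78, -177.55,  248.99]), array([[-0.17,  0.99, -0.  ],
       [ 0.99,  0.17,  0.  ],
       [ 0.  , -0.  , -1.  ]]))
```

View pics/w1.png

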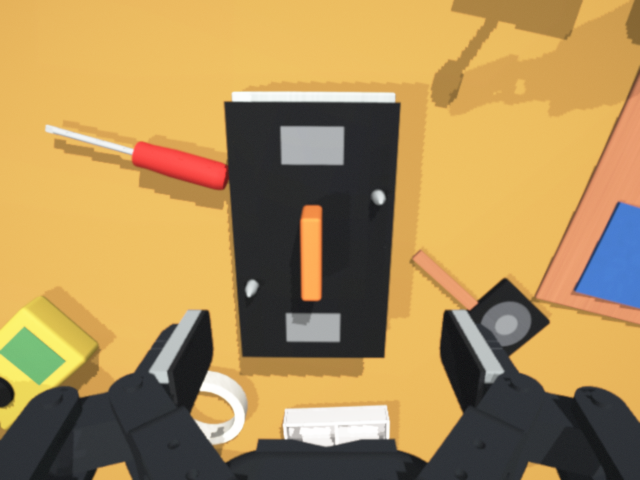

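Wrist view: the cover spans about (225–400, 100–357), the handle is at (312,252) and the spigots are at (378,197) and (252,288). The screwdriver touches close to the left side. The fingers are visible at the bottom.

```bash
cat >> h.py <<'E'
def cover_wrist(p,h,ztop=52,box=None):
    H,S,V=(h[...,i].astype(int) for i in range(3))
    m=((V<50)).astype(np.uint8)
    m=cv2.morphologyEx(m,cv2.MORPH_OPEN,np.ones((3,3)))
    best=[c for c in blobs(m,5000) if c[:,1].max()<450]
    for c in best:
        hull=cv2.convexHull(c).reshape(-1,2)
        # corner quadrilateral
        q=cv2.approxPolyDP(hull,12,True).reshape(-1,2)
        print("cover rect",*rect(p,hull,ztop),"quad",q.tolist())
        f=np.zeros(m.shape,np.uint8);cv2.fillConvexPoly(f,hull,1)
        o=f*((H>3)&(H<22)&(S>120)&(V>100)).astype(np.uint8)
        for b in blobs(o,300):
            print("handle px",b.min(0),b.max(0))
            br=o*((V>240)).astype(np.uint8)
E
python3 - <<'E'
from h import *
p=ctrl.camera_params("wrist");im=cv2.imread("pics/w1.png");h=cv2.cvtColor(im,cv2.COLOR_BGR2HSV)
cover_wrist(p,h)
print(h[215:300:10,312].tolist(), h[250,295:330:3].tolist(),h[212,295:330:3].tolist())
E
```

```text
cover rect [ 512.11 -219.67] (np.float32(232.81035), np.float32(135.58437)) -80.89493 quad [[226, 103], [398, 104], [382, 356], [244, 355]]
handle px [300 205] [322 301]
[[12, 181, 242], [16, 165, 254], [16, 165, 254], [16, 165, 254], [16, 166, 254], [16, 167, 254], [16, 166, 254], [16, 167, 254], [15, 168, 254]] [[120, 8, 32], [165, 15, 33], [11, 185, 212], [15, 166, 254], [16, 165, 254], [16, 166, 254], [16, 165, 254], [16, 166, 254], [13, 177, 248], [10, 142, 90], [120, 15, 35], [120, 7, 36]] [[90, 12, 42], [110, 18, 43], [9, 134, 95], [12, 182, 232], [12, 180, 241], [12, 179, 242], [12, 180, 242], [12, 180, 242], [12, 183, 235], [10, 154, 103], [120, 13, 39], [110, 21, 36]]
```

Run:
```python
from h import *
p=ctrl.camera_params("wrist");im=cv2.imread("pics/w1.png");h=cv2.cvtColor(im,cv2.COLOR_BGR2HSV)
m=np.zeros((480,640),bool);m[190:315,290:332]=1
m&=(h[...,0]>=14)&(h[...,0]<20)&(h[...,2]>=250)
for c in blobs(m,200): print(c.min(0),c.max(0),*rect(p,c,92))
# spigots (tops) at z 92
print("tip in px of TCP axis", proj(p,[pose()[1]]))
plan([(513.5,-218.8,150,9.2),(513.5,-218.8,70,9.2)])
```

```text
[302 218] [319 298] [ 512.35 -217.88] (np.float32(66.98716), np.float32(12.71547)) -80.67209
tip in px of TCP axis [[326.2  327.95]]
rows 4 [-0.33 -0.09  0.82] rz 0.004 -> [ 513.54 -218.8   149.96]
rows 3 [-0.    0.    0.67] rz -0.0 -> [ 513.47 -218.85   70.04]
```

Emit:
move_arm(
  moves=[
    [0.5, -0.33, -0.1, 0.82, 0, 0, 0],
    [0.5, -0.33, -0.1, 0.82, 0, 0, 0],
    [0.5, -0.33, -0.1, 0.82, 0, 0, 0],
    [0.5, -0.33, -0.1, 0.82, 0, 0, 0],
    [0.5, -0.33, -0.1, 0.82, 0, 0, 0],
  ],
)

```text
t: 2.98
eef_pos: [512.0, -217.7, 150.9]
tcp_rot: [-0.001, 0.646, 0.763, -0.0]
ft_force: [0.1, 0.2, 0.4]
grip_width: 63.9
gripper_force: 0.0
```

Emit:
move_arm(
  moves=[
    [0.2, 0, 0, 0.3, 0, 0, 0],
    [0.2, 0, 0, 0.5, 0, 0, 0],
    [0.2, 0, 0, 0.66, 0, 0, 0],
    [0.2, 0, 0, 0.66, 0, 0, 0],
    [0.2, 0, 0, 0.66, 0, 0, 0],
    [0.2, 0, 0, 0.66, 0, 0, 0],
  ],
)

```text
t: 3.48
eef_pos: [514.4, -219.1, 74.3]
tcp_rot: [0.002, 0.646, 0.763, 0.0]
ft_force: [0.2, 0.9, 0.5]
grip_width: 51.2
gripper_force: 0.0
```

Run:
```python
from h import *
p,im,h=shot("wrist","w2");H,S,V=h[...,0],h[...,1],h[...,2]
o,e,M=pose();print(e,o["ft_force"],o["grip_width"])
plan([(512.8,-218.8,70,9.2)])
```

```text
[ 514.44 -219.31   74.35] [ 0.39  0.17 -0.1 ] 51.0967716763087
rows 2 [ 0.01 -0.01  0.04] rz 0.004 -> [ 512.78 -218.75   70.03]
```

View pics/w2.png

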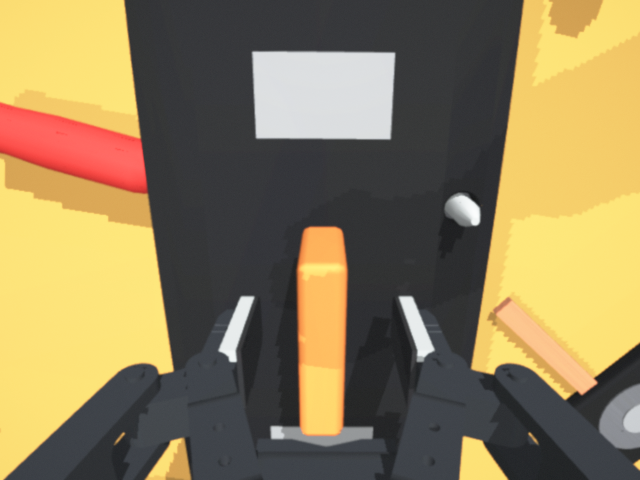

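The handle is centred at column 323 between fingers centred at about 327, so the gripper is roughly 1.3 mm off along tool y. I'll correct that and then grip.

Emit:
move_arm(
  moves=[
    [0.2, 0.01, -0.01, 0.03, 0, 0, 0],
    [0.2, 0.01, -0.01, 0.03, 0, 0, 0],
    [-0.9, 0.01, -0.01, 0.03, 0, 0, 0],
    [-0.9, 0.01, -0.01, 0.03, 0, 0, 0],
    [-0.9, 0.01, -0.01, 0.03, 0, 0, 0],
    [-0.9, 0.01, -0.01, 0.03, 0, 0, 0],
    [-0.9, 0.01, -0.01, 0.03, 0, 0, 0],
    [-0.9, 0.01, -0.01, 0.03, 0, 0, 0],
  ],
  force=60,
)

```text
t: 4.2
eef_pos: [511.8, -218.2, 68.7]
tcp_rot: [0.0, 0.646, 0.763, 0.0]
ft_force: [-0.6, -0.2, 5.4]
grip_width: 15.7
gripper_force: 58.7
```

Emit:
move_arm(
  moves=[
    [-0.9, 0, 0, 0, 0, 0, 0],
    [-0.9, 0, 0, 0, 0, 0, 0],
    [-0.9, 0, 0, -0.03, 0, 0, 0],
    [-0.9, 0, 0, -0.06, 0, 0, 0],
    [-0.9, 0, 0, -0.06, 0, 0, 0],
    [-0.9, 0, 0, -0.06, 0, 0, 0],
  ],
)

```text
t: 4.7
eef_pos: [511.2, -217.9, 75.4]
tcp_rot: [-0.0, 0.646, 0.763, -0.0]
ft_force: [-0.0, 0.1, -3.0]
grip_width: 15.3
gripper_force: 58.7
```

Run:
```python
from h import *
o,e,M=pose();print(o["eef_pos"],o["ft_force"],np.degrees(np.arctan2(M[1,1],M[0,1])))
plan([(511.3,-217.9,150,9.4),(420,65,150,9.4)])
```

```text
[ 511.21 -217.85   75.42] [-0.01  0.11 -2.98] 9.488439182269955
rows 3 [-0.    0.   -0.62] rz 0.001 -> [ 511.24 -217.87  150.06]
rows 4 [ 0.99 -0.15  0.  ] rz -0.0 -> [ 474.32 -103.56  149.98]
rows 4 [ 0.99 -0.15  0.  ] rz 0.0 -> [437.52  10.76 150.03]
rows 3 [ 0.47 -0.07  0.  ] rz 0.0 -> [420.02  65.03 150.05]
```

Emit:
move_arm(
  moves=[
    [-0.9, 0, 0, -0.3, 0, 0, 0],
    [-0.9, 0, 0, -0.62, 0, 0, 0],
    [-0.9, 0, 0, -0.62, 0, 0, 0],
    [-0.9, 0, 0, -0.62, 0, 0, 0],
  ],
)

```text
t: 5.03
eef_pos: [512.6, -218.6, 151.6]
tcp_rot: [0.002, 0.646, 0.763, 0.0]
ft_force: [-0.2, 0.8, -3.4]
grip_width: 15.1
gripper_force: 63.9
```

Emit:
move_arm(
  moves=[
    [-0.9, 0.2, -0.03, 0, 0, 0, 0],
    [-0.9, 0.5, -0.07, 0, 0, 0, 0],
    [-0.9, 0.8, -0.12, 0, 0, 0, 0],
    [-0.9, 0.99, -0.15, 0, 0, 0, 0],
    [-0.9, 0.99, -0.15, 0, 0, 0, 0],
  ],
)

```text
t: 5.45
eef_pos: [470.4, -99.3, 148.0]
tcp_rot: [-0.003, 0.645, 0.764, -0.0]
ft_force: [-0.1, 0.5, -3.0]
grip_width: 15.1
gripper_force: 63.7
```

Emit:
move_arm(
  moves=[
    [-0.9, 0.2, -0.03, 0, 0, 0, 0],
    [-0.9, 0.5, -0.07, 0, 0, 0, 0],
    [-0.9, 0.8, -0.12, 0, 0, 0, 0],
    [-0.9, 0.99, -0.15, 0, 0, 0, 0],
    [-0.9, 0.99, -0.15, 0, 0, 0, 0],
  ],
)

```text
t: 5.87
eef_pos: [433.6, 13.8, 148.4]
tcp_rot: [-0.002, 0.645, 0.764, -0.001]
ft_force: [-0.3, -0.2, -2.2]
grip_width: 14.9
gripper_force: 63.7
```

Emit:
move_arm(
  moves=[
    [-0.9, 0.2, -0.03, 0, 0, 0, 0],
    [-0.9, 0.47, -0.07, 0, 0, 0, 0],
    [-0.9, 0.47, -0.07, 0, 0, 0, 0],
    [-0.9, 0.47, -0.07, 0, 0, 0, 0],
    [-0.9, 0.47, -0.07, 0, 0, 0, 0],
  ],
)

```text
t: 6.28
eef_pos: [419.1, 64.3, 149.2]
tcp_rot: [-0.0, 0.646, 0.763, -0.0]
ft_force: [0.2, -0.2, -3.7]
grip_width: 15.5
gripper_force: 63.7
```

Emit:
move_arm(
  moves=[
    [-0.9, 0, 0, 0.3, 0, 0, 0],
    [-0.9, 0, 0, 0.6, 0, 0, 0],
    [-0.9, 0, 0, 0.8, 0, 0, 0],
    [-0.9, 0, 0, 0.95, 0, 0, 0],
    [-0.9, 0, 0, 0.98, 0, 0, 0],
    [-0.9, 0, 0, 0.98, 0, 0, 0],
    [-0.9, 0, 0, 0.98, 0, 0, 0],
    [-0.9, 0, 0, 0.98, 0, 0, 0],
  ],
)

```text
t: 6.95
eef_pos: [420.4, 64.3, 33.4]
tcp_rot: [0.001, 0.646, 0.763, 0.001]
ft_force: [0.5, 0.2, -3.2]
grip_width: 15.0
gripper_force: 63.6
```

Emit:
move_arm(
  moves=[
    [-0.9, 0, 0, 0.03, 0, 0, 0],
    [-0.9, 0, 0, 0.06, 0, 0, 0],
    [-0.9, 0, 0, 0.07, 0, 0, 0],
    [-0.9, 0, 0, 0.07, 0, 0, 0],
    [-0.9, 0, 0, 0.07, 0, 0, 0],
  ],
)

```text
t: 7.37
eef_pos: [420.1, 64.6, 24.8]
tcp_rot: [0.001, 0.646, 0.763, 0.001]
ft_force: [-1.4, -0.8, 11.6]
grip_width: 15.4
gripper_force: 65.8
```

Emit:
move_arm(
  moves=[
    [0.1, 0, 0, 0, 0, 0, 0],
    [0.1, 0, 0, 0, 0, 0, 0],
    [0.1, 0, 0, 0, 0, 0, 0],
    [0.1, 0, 0, 0, 0, 0, 0],
    [0.1, 0, 0, -0.3, 0, 0, 0],
    [0.1, 0, 0, -0.6, 0, 0, 0],
    [0.1, 0, 0, -0.99, 0, 0, 0],
    [0.1, 0, 0, -0.99, 0, 0, 0],
    [0.1, 0, 0, -0.99, 0, 0, 0],
  ],
)

```text
t: 8.12
eef_pos: [421.3, 64.7, 145.1]
tcp_rot: [0.002, 0.646, 0.763, 0.002]
ft_force: [0.2, -0.9, -0.2]
grip_width: 47.1
gripper_force: 0.0
```

```bash
sed -i 's/precision=2/precision=3/' h.py
python3 - <<'E'
from h import *
o,e,M=pose();print(e,o["grip_width"])
plan([(472,-225,185,99.4)])
E
```

```text
[421.288  64.683 145.135] 47.08631214136084
rows 14 [-0.99   0.008 -0.133] rz -0.999 -> [441.73  -52.331 161.222]
rows 4 [-0.01  -0.99  -0.133] rz 0.0 -> [ 462.225 -169.339  177.31 ]
rows 3 [-0.005 -0.471 -0.064] rz 0.0 -> [ 472.004 -225.001  185.051]
```

Emit:
move_arm(
  moves=[
    [0.1, -0.2, 0, -0.13, 0, 0, -0.95],
    [0.1, -0.5, 0, -0.13, 0, 0, -0.95],
    [0.1, -0.8, 0, -0.13, 0, 0, -0.95],
    [0.1, -0.99, 0, -0.13, 0, 0, -0.95],
    [0.1, -0.99, 0, -0.13, 0, 0, -0.95],
    [0.1, -0.99, 0, -0.13, 0, 0, -0.95],
    [0.1, -0.99, 0, -0.13, 0, 0, -0.95],
    [0.1, -0.99, 0, -0.13, 0, 0, -0.95],
    [0.1, -0.99, 0, -0.13, 0, 0, -0.95],
    [0.1, -0.99, 0, -0.13, 0, 0, -0.95],
    [0.1, -0.99, 0, -0.13, 0, 0, -0.95],
    [0.1, -0.99, 0, -0.13, 0, 0, -0.95],
  ],
)

```text
t: 9.12
eef_pos: [437.9, -52.2, 156.7]
tcp_rot: [-0.001, -0.034, 0.999, 0.0]
ft_force: [-0.8, 0.2, -0.5]
grip_width: 46.8
gripper_force: 0.0
```

Run:
```python
from h import *
o,e,M=pose();print(e,o["grip_width"],o["joints"])
plan([(472,-225,185,99.4)])
```

```text
[437.868 -52.248 156.674] 46.757675693592226 [-0.285  0.209 -0.506  0.858 -0.    -0.352]
rows 4 [-0.127 -0.99  -0.162] rz -0.062 -> [ 461.109 -169.768  175.974]
rows 3 [-0.014 -0.469 -0.076] rz 0.0 -> [ 472.016 -225.017  185.028]
```

Emit:
move_arm(
  moves=[
    [0.1, -0.127, -0.99, -0.16, 0, 0, -0.062],
    [0.1, -0.127, -0.99, -0.16, 0, 0, -0.062],
    [0.1, -0.127, -0.99, -0.16, 0, 0, -0.062],
    [0.1, -0.127, -0.99, -0.16, 0, 0, -0.062],
  ],
)

```text
t: 9.45
eef_pos: [462.9, -175.8, 177.0]
tcp_rot: [0.001, -0.077, 0.997, -0.001]
ft_force: [-0.9, 1.1, -0.8]
grip_width: 47.1
gripper_force: 0.0
```

Emit:
move_arm(
  moves=[
    [0.1, -0.014, -0.47, -0.076, 0, 0, 0],
    [0.1, -0.014, -0.47, -0.076, 0, 0, 0],
    [0.1, -0.014, -0.47, -0.076, 0, 0, 0],
    [0.1, -0.014, -0.47, -0.076, 0, 0, 0],
    [0.1, -0.014, -0.47, -0.076, 0, 0, 0],
    [0.1, -0.014, -0.47, -0.076, 0, 0, 0],
  ],
)

```text
t: 9.95
eef_pos: [471.2, -224.3, 185.8]
tcp_rot: [-0.001, -0.08, 0.997, 0.001]
ft_force: [-0.7, 0.4, -0.4]
grip_width: 47.0
gripper_force: 0.0
```

Run:
```python
from h import *
import pickle
p,im,h=shot("wrist","w3");o,e,M=pose();print(e,np.degrees(np.arctan2(M[1,1],M[0,1])))
pickle.dump((p,e,M),open("w3.pkl","wb"))
```

```text
[ 471.408 -224.376  186.039] 99.14086868709136
```

View pics/w3.png

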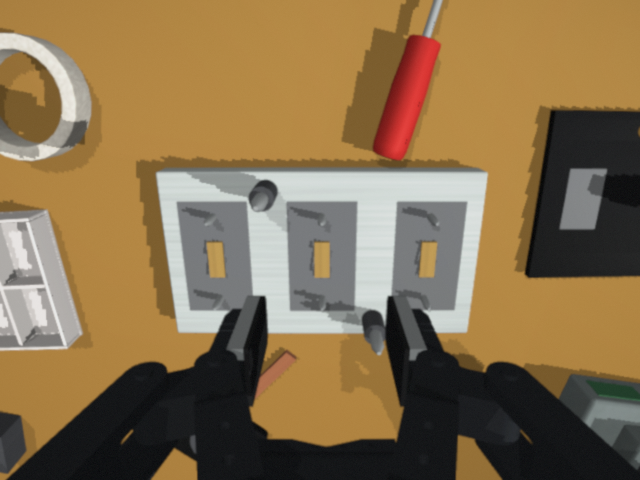

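The view shows the deck with corners around (157,172) to (467,332), grey bay plates with tan pads at (216,259), (322,259) and (428,259), and guide posts at (262,195) and (374,325).

Run:
```python
from h import *
import pickle
p,e,M=pickle.load(open("w3.pkl","rb"));im=cv2.imread("pics/w3.png");h=cv2.cvtColor(im,cv2.COLOR_BGR2HSV)
H,S,V=(h[...,i].astype(int) for i in range(3))
print(h[250,170],h[220,200],h[259,216],h[206,205:240:4].tolist())
m=((S<60)&(V>85));m[:160]=0;m[345:]=0;m[:,:150]=0;m[:,495:]=0
m=cv2.morphologyEx(m.astype(np.uint8),cv2.MORPH_CLOSE,np.ones((5,5)))
for c in blobs(m,3000):
    w=cast(p,c,20);print("slab",c.min(0),c.max(0),*rect(p,cv2.convexHull(c).reshape(-1,2),20))
pad=((H>10)&(H<25)&(S>110)&(V>120));pad[:235]=0;pad[285:]=0;pad[:,:190]=0;pad[:,450:]=0
cs=[]
for c in blobs(pad,150):
    r=rect(p,c,20);cs.append(r[0]);print("pad",c.min(0),c.max(0),*r)
cs=np.array(cs);d=cs[np.argmax(cs[:,1])]-cs[np.argmin(cs[:,1])];print("yaw x",np.degrees(np.arctan2(d[1],d[0]))-90,np.linalg.norm(d),cs.mean(0))
```

```text
[ 83  10 214] [102  10 125] [ 20 140 190] [[102, 10, 126], [105, 8, 125], [105, 12, 126], [108, 10, 124], [102, 10, 125], [108, 10, 127], [108, 10, 126], [114, 10, 126], [105, 12, 126]]
slab [156 167] [487 344] [ 516.291 -220.32 ] (np.float32(248.40572), np.float32(153.29347)) -80.89281
pad [419 242] [436 276] [ 500.114 -137.463] (np.float32(29.42134), np.float32(12.063691)) 9.084
pad [314 242] [328 276] [ 513.481 -221.2  ] (np.float32(29.32213), np.float32(11.033722)) 9.250488
pad [207 242] [224 276] [ 526.92  -304.199] (np.float32(29.41681), np.float32(12.304447)) 9.183723
yaw x 9.133118 168.87674 [ 513.505 -220.954]
```

Run:
```python
from h import *
plan([(381,320,186,70.5)])
```

```text
rows 6 [0.005 0.99  0.001] rz 0.318 -> [ 451.943 -107.18   186.037]
rows 5 [0.547 0.99  0.001] rz 0.0 -> [429.675  26.709 186.052]
rows 5 [0.547 0.99  0.001] rz 0.0 -> [407.408 160.598 186.067]
rows 5 [0.546 0.99  0.002] rz 0.0 -> [385.253 294.447 185.961]
rows 2 [ 0.104  0.189 -0.   ] rz 0.0 -> [381.05  319.99  185.987]
```

Emit:
move_arm(
  moves=[
    [0.1, 0.005, 0.99, 0, 0, 0, 0.318],
    [0.1, 0.005, 0.99, 0, 0, 0, 0.318],
    [0.1, 0.005, 0.99, 0, 0, 0, 0.318],
    [0.1, 0.005, 0.99, 0, 0, 0, 0.318],
    [0.1, 0.005, 0.99, 0, 0, 0, 0.318],
    [0.1, 0.005, 0.99, 0, 0, 0, 0.318],
  ],
)

```text
t: 10.5
eef_pos: [452.6, -107.9, 186.8]
tcp_rot: [0.0, 0.168, 0.986, -0.0]
ft_force: [0.1, -0.3, 0.5]
grip_width: 47.0
gripper_force: 0.0
```

Emit:
move_arm(
  moves=[
    [0.1, 0.547, 0.99, 0, 0, 0, 0],
    [0.1, 0.547, 0.99, 0, 0, 0, 0],
    [0.1, 0.547, 0.99, 0, 0, 0, 0],
    [0.1, 0.547, 0.99, 0, 0, 0, 0],
    [0.1, 0.547, 0.99, 0, 0, 0, 0],
  ],
)

```text
t: 10.92
eef_pos: [430.1, 27.2, 186.6]
tcp_rot: [-0.0, 0.166, 0.986, 0.0]
ft_force: [-0.7, -1.1, -0.5]
grip_width: 47.1
gripper_force: 0.0
```

Emit:
move_arm(
  moves=[
    [0.1, 0.547, 0.99, 0, 0, 0, 0],
    [0.1, 0.547, 0.99, 0, 0, 0, 0],
    [0.1, 0.547, 0.99, 0, 0, 0, 0],
    [0.1, 0.547, 0.99, 0, 0, 0, 0],
    [0.1, 0.547, 0.99, 0, 0, 0, 0],
  ],
)

```text
t: 11.33
eef_pos: [408.8, 160.6, 186.6]
tcp_rot: [0.0, 0.167, 0.986, 0.0]
ft_force: [-0.6, -0.8, 0.4]
grip_width: 47.2
gripper_force: 0.0
```

Emit:
move_arm(
  moves=[
    [0.1, 0.547, 0.99, 0, 0, 0, 0],
    [0.1, 0.547, 0.99, 0, 0, 0, 0],
    [0.1, 0.547, 0.99, 0, 0, 0, 0],
    [0.1, 0.547, 0.99, 0, 0, 0, 0],
    [0.1, 0.547, 0.99, 0, 0, 0, 0],
  ],
)

```text
t: 11.75
eef_pos: [387.1, 294.2, 186.4]
tcp_rot: [0.0, 0.168, 0.986, 0.0]
ft_force: [0.2, -0.4, -0.1]
grip_width: 46.9
gripper_force: 0.0
```

Emit:
move_arm(
  moves=[
    [0.4, 0.104, 0.19, 0, 0, 0, 0],
    [0.4, 0.104, 0.19, 0, 0, 0, 0],
    [0.4, 0.104, 0.19, 0, 0, 0, 0],
    [0.4, 0.104, 0.19, 0, 0, 0, 0],
    [0.4, 0.104, 0.19, 0, 0, 0, 0],
    [0.4, 0.104, 0.19, 0, 0, 0, 0],
    [0.4, 0.104, 0.19, 0, 0, 0, 0],
  ],
)

```text
t: 12.33
eef_pos: [382.3, 318.2, 186.7]
tcp_rot: [0.0, 0.17, 0.985, -0.0]
ft_force: [0.3, -0.5, -0.0]
grip_width: 59.9
gripper_force: 0.0
```

```bash
cat >> h.py <<'E'
def greens(p,h,z=13,amin=800):
    H,S,V=(h[...,i].astype(int) for i in range(3))
    m=((H>45)&(H<92)&(S>70)&(V>40)).astype(np.uint8)
    for c in blobs(m,amin):
        r=rect(p,cv2.convexHull(c).reshape(-1,2),z);print("green",c.min(0),c.max(0),*r)
E
python3 - <<'E'
from h import *
p,im,h=shot("wrist","w4");o,e,M=pose();print(e,np.degrees(np.arctan2(M[1,1],M[0,1])),o["grip_width"])
greens(p,h)
p,im,h=shot("top","t4");greens(p,h,13,60)
E
```

```text
[382.247 318.488 186.719] 70.42461355682023 60.011589508787566
green [322 308] [391 399] [523.342 298.236] (np.float32(92.07915), np.float32(49.685005)) -9.304443
green [295 194] [358 298] [416.474 305.81 ] (np.float32(90.51535), np.float32(49.68482)) -20.005463
green [ 19 376] [ 56 382] [116.791 684.302] (np.float32(102.40595), np.float32(8.958482)) -82.39734
green [438 328] [462 353] [ 244.381 -406.972] (np.float32(52.6427), np.float32(48.047318)) -40.23506
green [174 252] [199 287] [419.124 307.078] (np.float32(88.68301), np.float32(49.664616)) -19.273277
green [518 246] [524 280] [ 455.288 -608.947] (np.float32(94.036835), np.float32(13.33913)) 0.36006165
green [  3 220] [ 34 300] [436.084 764.367] (np.float32(223.50209), np.float32(90.11245)) 0.8286133
green [178 215] [201 247] [525.984 299.218] (np.float32(88.30098), np.float32(48.867622)) -9.905434
green [166 166] [192 198] [665.454 339.964] (np.float32(88.55155), np.float32(49.67431)) -16.640846
green [329 108] [345 123] [ 872.22  -100.802] (np.float32(46.02371), np.float32(45.980003)) 85.669815
green [0 0] [639  99] [1105.993  -48.1  ] (np.float32(2015.1702), np.float32(343.26315)) -88.751465
```

View pics/w4.png

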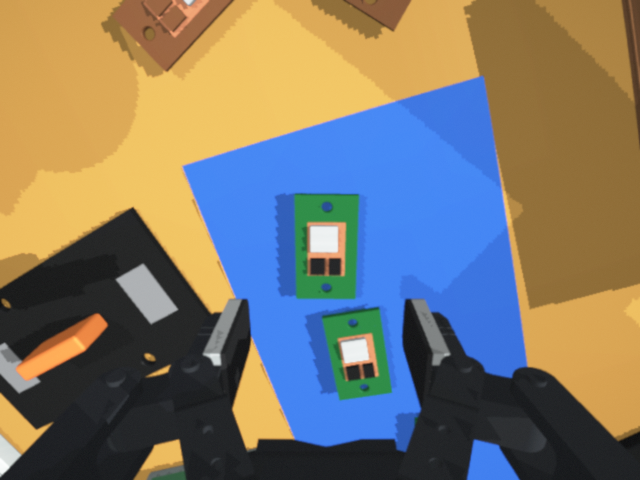

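The wrist view shows board A at (327,246), with board B at (357,353) partly between the fingers. The brown decoys are at the top. Board A is the first to pick.

Run:
```python
from h import *
plan([(416.5,306.2,70,70.2),(416.5,306.2,18,70.2)])
```

```text
rows 4 [-0.305 -0.002  0.972] rz 0.003 -> [416.511 306.159  70.043]
rows 3 [0.    0.    0.434] rz -0.0 -> [416.513 306.157  17.963]
```

Emit:
move_arm(
  moves=[
    [0.5, -0.1, 0, 0.3, 0, 0, 0],
    [0.5, -0.305, 0, 0.6, 0, 0, 0],
    [0.5, -0.305, 0, 0.97, 0, 0, 0],
    [0.5, -0.305, 0, 0.97, 0, 0, 0],
    [0.5, -0.305, 0, 0.97, 0, 0, 0],
    [0.5, -0.305, 0, 0.97, 0, 0, 0],
    [0.5, -0.305, 0, 0.97, 0, 0, 0],
  ],
)

```text
t: 13.02
eef_pos: [417.4, 307.8, 72.4]
tcp_rot: [0.001, 0.169, 0.986, 0.001]
ft_force: [-0.8, -0.7, 0.1]
grip_width: 63.8
gripper_force: 0.0
```

Run:
```python
from h import *
p,im,h=shot("wrist","w5");o,e,M=pose();print(e,o["grip_width"])
greens(p,h,15)
plan([(416.5,306.2,18,70.2)])
```

```text
[417.539 307.807  72.481] 64.17783731239174
green [316 351] [415 453] [513.748 300.232] (np.float32(77.164856), np.float32(50.062946)) -9.311676
green [270 176] [374 339] [415.79  306.087] (np.float32(89.829796), np.float32(49.604702)) -19.997124
rows 3 [ 0.005 -0.017  0.454] rz 0.003 -> [416.46  306.177  17.994]
```

View pics/w5.png

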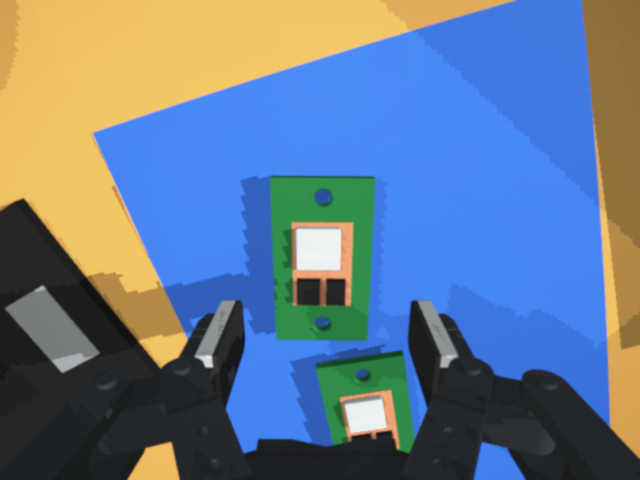

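Run:
```python
from h import *
p=ctrl.camera_params("wrist");o,e,M=pose();print(o["grip_width"])
for z in (-2,3,7,11): print(z,proj(p,[e+M@np.array([x,y,z]) for x,y in ((11,-32),(11,32),(-11,-32),(-11,32))]).round(0).tolist())
```

```text
64.17783731239174
-2 [[238.0, 305.0], [414.0, 305.0], [242.0, 356.0], [410.0, 356.0]]
3 [[240.0, 298.0], [412.0, 298.0], [244.0, 348.0], [408.0, 348.0]]
7 [[242.0, 293.0], [410.0, 293.0], [246.0, 342.0], [406.0, 342.0]]
11 [[244.0, 288.0], [408.0, 288.0], [248.0, 336.0], [404.0, 336.0]]
```

Emit:
move_arm(
  moves=[
    [0.5, -0.002, -0.017, 0.2, 0, 0, 0],
    [0.5, -0.002, -0.017, 0.4, 0, 0, 0],
    [0.5, -0.002, -0.017, 0.49, 0, 0, 0],
    [0.5, -0.002, -0.017, 0.49, 0, 0, 0],
    [0.5, -0.002, -0.017, 0.49, 0, 0, 0],
    [0.5, -0.002, -0.017, 0.49, 0, 0, 0],
  ],
)

```text
t: 13.57
eef_pos: [417.0, 305.6, 13.1]
tcp_rot: [0.001, 0.17, 0.986, 0.001]
ft_force: [0.7, 0.3, 0.7]
grip_width: 63.8
gripper_force: 0.0
```

Run:
```python
from h import *
o,e,M=pose();print(e,o["ft_force"],o["grip_width"]);plan([(415.9,306.1,12,70)])
```

```text
[417.025 305.554  13.094] [0.733 0.278 0.703] 63.84329324854886
rows 2 [0.01  0.001 0.009] rz 0.005 -> [415.937 306.069  12.012]
```

Emit:
move_arm(
  moves=[
    [0.5, 0.01, 0, 0.009, 0, 0, 0],
    [0.2, 0.01, 0, 0.009, 0, 0, 0],
    [0, 0.01, 0, 0.009, 0, 0, 0],
    [-0.2, 0.01, 0, 0.009, 0, 0, 0],
    [-0.2, 0.01, 0, 0.009, 0, 0, 0],
    [-0.2, 0.01, 0, 0.009, 0, 0, 0],
    [-0.2, 0.01, 0, 0.009, 0, 0, 0],
    [-0.2, 0.01, 0, 0.009, 0, 0, 0],
  ],
  force=40,
)

```text
t: 14.23
eef_pos: [415.3, 305.6, 11.5]
tcp_rot: [0.001, 0.17, 0.986, 0.001]
ft_force: [-2.2, -0.5, 8.7]
grip_width: 48.1
gripper_force: 39.9
```

Emit:
move_arm(
  moves=[
    [-0.2, 0, 0, -0.05, 0, 0, 0],
    [-0.2, 0, 0, -0.2, 0, 0, 0],
    [-0.2, 0, 0, -0.5, 0, 0, 0],
    [-0.2, 0, 0, -0.8, 0, 0, 0],
    [-0.2, 0, 0, -0.99, 0, 0, 0],
    [-0.2, 0, 0, -0.99, 0, 0, 0],
    [-0.2, 0, 0, -0.99, 0, 0, 0],
  ],
)

```text
t: 14.82
eef_pos: [415.8, 305.7, 130.8]
tcp_rot: [0.001, 0.17, 0.986, 0.001]
ft_force: [0.2, -0.0, -1.2]
grip_width: 48.6
gripper_force: 41.9
```

Run:
```python
from h import *
p,im,h=shot("wrist","w6");o,e,M=pose();print(e,o["grip_width"],o["gripper_force"],o["ft_force"])
greens(p,h,e[2]+3)
plan([(416,306,186,70),(420,280,186,99.13),(526.9,-303,186,99.13)])
```

```text
[414.873 305.231 129.441] 48.46909407058223 41.8913197517395 [-0.429 -0.341 -1.018]
green [252 216] [402 428] [417.954 307.698] (np.float32(91.75395), np.float32(55.932564)) -19.446365
rows 3 [-0.007  0.009 -0.471] rz 0.005 -> [415.987 305.949 185.962]
rows 6 [-0.105 -0.192 -0.   ] rz -0.323 -> [419.955 279.99  185.955]
rows 4 [-0.023 -0.99  -0.   ] rz -0.0 -> [441.441 163.116 185.929]
rows 4 [-0.023 -0.99  -0.   ] rz 0.0 -> [462.927  46.243 185.903]
rows 4 [-0.022 -0.99  -0.   ] rz 0.0 -> [484.294 -70.65  185.877]
rows 4 [-0.023 -0.99  -0.001] rz 0.0 -> [ 505.78  -187.523  185.971]
rows 4 [-0.022 -0.978 -0.   ] rz 0.0 -> [ 526.92  -302.994  185.946]
```

View pics/w6.png

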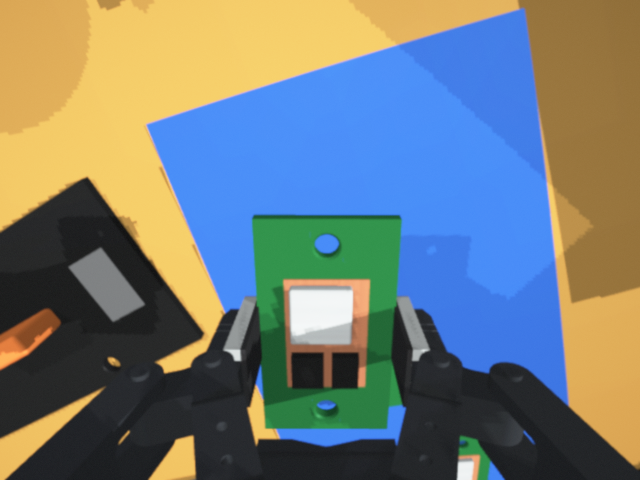

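Both holes of the held board are visible, at (327,244) and (325,408), so the board's position in the hand can be measured with the same camera as the bays.

```bash
cat >> h.py <<'E'
def holes(p,h,e,M,topz=3.5,dbg=0):
    "hole centres of held board in tool frame (board top = topz behind TCP)"
    H,S,V=(h[...,i].astype(int) for i in range(3))
    m=((H>45)&(H<92)&(S>70)&(V>40)).astype(np.uint8);m[:,:240]=0;m[:,415:]=0
    m=cv2.morphologyEx(m,cv2.MORPH_OPEN,np.ones((3,3)))
    c=max(blobs(m,3000),key=len);hull=cv2.convexHull(c).reshape(-1,2)
    f=np.zeros(m.shape,np.uint8);cv2.fillConvexPoly(f,hull,1);f=cv2.erode(f,np.ones((5,5)))
    top=((H>45)&(H<92)&(S>70)).astype(np.uint8)*f
    out=[]
    for b in blobs((f-top)*1,60):
        (x,y),w=b.mean(0),np.ptp(b,axis=0)
        if w.max()<45 and w.min()>8 and (abs(y-245)<25 or abs(y-405)<25):
            el=cv2.fitEllipse(b);t=M.T@(cast(p,[el[0]],e[2]+topz)[0]-e);out.append(t);print("hole",el[0],el[1],t, h[int(y)-12:int(y)+13:2,int(x)].tolist() if dbg else "")
    return out
E
python3 - <<'E'
from h import *
im=cv2.imread("pics/w6.png");h=cv2.cvtColor(im,cv2.COLOR_BGR2HSV);p=ctrl.camera_params("wrist");o,e,M=pose()
q=holes(p,h,e,M,3.5,1);
E
```

```text
hole (326.0858154296875, 404.6003723144531) (9.167813301086426, 18.12211799621582) [-33.011   0.042  -3.483] [[69, 172, 117], [68, 167, 128], [68, 169, 127], [69, 169, 127], [101, 173, 146], [110, 186, 193], [110, 187, 231], [109, 181, 246], [109, 184, 235], [91, 162, 77], [69, 177, 75], [68, 167, 78], [69, 169, 95]]
hole (326.5233459472656, 243.46963500976562) (19.23625373840332, 23.76799774169922) [35.295  0.156 -3.519] [[68, 169, 146], [83, 162, 126], [108, 182, 242], [108, 180, 248], [108, 181, 248], [108, 180, 248], [108, 179, 248], [109, 180, 248], [108, 180, 248], [108, 181, 248], [109, 180, 246], [103, 179, 140], [69, 173, 81]]
```

Run:
```python
from h import *
import pickle
p,e,M=pickle.load(open("w3.pkl","rb"));im=cv2.imread("pics/w3.png");g=cv2.cvtColor(im,cv2.COLOR_BGR2GRAY).astype(int);s=cv2.cvtColor(im,cv2.COLOR_BGR2HSV)[...,1].astype(int)
u=np.array([np.cos(np.radians(9.13)),np.sin(np.radians(9.13))]);w=np.array([-u[1],u[0]])
for c in (285,372,385):
    print(c,g[164:180,c].tolist(),s[164:180,c].tolist());
for c in (285,300,330): print(c,g[324:340,c].tolist())
pts={"near":[(300,174.5),(385,174.5)],"far":[(300,332),(330,332)]}
def sub(col,r0,r1,rev):
    d=-np.diff(s[r0:r1,col]) if not rev else np.diff(s[r0:r1,col]);k=d.argmax();return r0+k+.5
for c in (300,330,385): print(c,[ (cast(p,[(c,sub(c,r0,r1,rv))],20)[0,:2]@u,sub(c,r0,r1,rv)) for r0,r1,rv in ((162,182,0),(322,342,1))])
for r in (200,230,300):
    d=s[r];L=140+np.argmax(-np.diff(d[140:200]))+.5;Rr=450+np.argmax(np.diff(d[450:500]))+.5
    a=cast(p,[(L,r),(Rr,r)],20)[:,:2]@w;print(r,L,Rr,a,a.mean())
print("pads",np.array([513.5,-220.95])@u,np.array([513.5,-220.95])@w)
```

```text
285 [100, 100, 102, 104, 107, 110, 118, 147, 185, 206, 215, 214, 213, 215, 217, 216] [159, 157, 130, 73, 12, 9, 11, 9, 11, 9, 11, 8, 9, 9, 8, 7]
372 [99, 99, 100, 102, 106, 109, 117, 144, 180, 202, 212, 211, 211, 213, 215, 216] [160, 155, 133, 72, 12, 11, 11, 10, 8, 9, 9, 10, 11, 11, 9, 10]
385 [78, 78, 84, 96, 105, 108, 117, 142, 179, 200, 211, 210, 211, 213, 214, 217] [162, 160, 126, 59, 12, 9, 9, 9, 8, 10, 11, 10, 11, 11, 11, 8]
285 [211, 214, 216, 214, 213, 212, 213, 210, 194, 167, 144, 140, 141, 140, 140, 141]
300 [211, 215, 216, 215, 213, 212, 212, 210, 196, 169, 147, 140, 141, 140, 140, 141]
330 [213, 215, 217, 215, 214, 212, 212, 211, 196, 169, 147, 141, 140, 140, 142, 141]
300 [(np.float64(397.8528979254648), np.float64(166.5)), (np.float64(540.5550927961392), np.float64(333.5))]
330 [(np.float64(397.8561036035619), np.float64(166.5)), (np.float64(540.5423782786386), np.float64(333.5))]
385 [(np.float64(397.79179769780325), np.float64(166.5)), (np.float64(546.6851751942195), np.float64(339.5))]
200 158.5 484.5 [-423.731 -175.054] -299.3925601382579
230 162.5 480.5 [-423.761 -175.171] -299.466020036433
300 172.5 471.5 [-423.591 -174.889] -299.2399784510145
pads 471.9351433983736 -299.63039386143146
```

Emit:
move_arm(
  moves=[
    [-0.2, -0.007, 0.009, -0.3, 0, 0, 0],
    [-0.2, -0.007, 0.009, -0.47, 0, 0, 0],
    [-0.2, -0.007, 0.009, -0.47, 0, 0, 0],
    [-0.2, -0.007, 0.009, -0.47, 0, 0, 0],
  ],
)

```text
t: 15.2
eef_pos: [416.0, 305.9, 185.1]
tcp_rot: [-0.0, 0.17, 0.986, -0.0]
ft_force: [-0.9, 0.0, -1.7]
grip_width: 48.9
gripper_force: 42.2
```

Emit:
move_arm(
  moves=[
    [-0.2, -0.105, -0.19, 0, 0, 0, -0.32],
    [-0.2, -0.105, -0.19, 0, 0, 0, -0.32],
    [-0.2, -0.105, -0.19, 0, 0, 0, -0.32],
    [-0.2, -0.105, -0.19, 0, 0, 0, -0.32],
    [-0.2, -0.105, -0.19, 0, 0, 0, -0.32],
    [-0.2, -0.105, -0.19, 0, 0, 0, -0.32],
  ],
)

```text
t: 15.7
eef_pos: [419.3, 279.8, 183.9]
tcp_rot: [-0.001, -0.079, 0.997, -0.001]
ft_force: [-0.2, 0.2, -0.9]
grip_width: 48.8
gripper_force: 42.2
```

Emit:
move_arm(
  moves=[
    [-0.2, -0.023, -0.2, 0, 0, 0, 0],
    [-0.2, -0.023, -0.5, 0, 0, 0, 0],
    [-0.2, -0.023, -0.8, 0, 0, 0, 0],
    [-0.2, -0.023, -0.99, 0, 0, 0, 0],
  ],
)

```text
t: 16.03
eef_pos: [441.6, 161.1, 184.6]
tcp_rot: [-0.001, -0.078, 0.997, -0.001]
ft_force: [1.3, 0.3, -1.0]
grip_width: 48.7
gripper_force: 42.2
```

Emit:
move_arm(
  moves=[
    [-0.2, -0.023, -0.33, 0, 0, 0, 0],
    [-0.2, -0.023, -0.66, 0, 0, 0, 0],
    [-0.2, -0.023, -0.99, 0, 0, 0, 0],
  ],
)

```text
t: 16.28
eef_pos: [463.5, 45.1, 184.8]
tcp_rot: [-0.0, -0.079, 0.997, 0.0]
ft_force: [1.1, 0.8, -0.3]
grip_width: 48.6
gripper_force: 42.2
```

Emit:
move_arm(
  moves=[
    [-0.2, -0.023, -0.33, 0, 0, 0, 0],
    [-0.2, -0.023, -0.66, 0, 0, 0, 0],
    [-0.2, -0.023, -0.99, 0, 0, 0, 0],
  ],
)

```text
t: 16.53
eef_pos: [485.4, -72.0, 184.8]
tcp_rot: [-0.0, -0.078, 0.997, 0.0]
ft_force: [0.9, 0.3, -0.4]
grip_width: 48.5
gripper_force: 42.2
```

Emit:
move_arm(
  moves=[
    [-0.2, -0.023, -0.33, 0, 0, 0, 0],
    [-0.2, -0.023, -0.66, 0, 0, 0, 0],
    [-0.2, -0.023, -0.99, 0, 0, 0, 0],
  ],
)

```text
t: 16.78
eef_pos: [507.2, -188.8, 184.6]
tcp_rot: [-0.001, -0.078, 0.997, 0.0]
ft_force: [1.8, 0.4, -0.2]
grip_width: 49.1
gripper_force: 42.2
```

Emit:
move_arm(
  moves=[
    [-0.2, -0.02, -0.33, 0, 0, 0, 0],
    [-0.2, -0.02, -0.6, 0, 0, 0, 0],
    [-0.2, -0.02, -0.8, 0, 0, 0, 0],
    [-0.2, -0.02, -0.95, 0, 0, 0, 0],
    [-0.2, -0.02, -0.97, 0, 0, 0, 0],
    [-0.2, -0.02, -0.97, 0, 0, 0, 0],
  ],
)

```text
t: 17.28
eef_pos: [528.3, -302.1, 184.2]
tcp_rot: [-0.001, -0.078, 0.997, 0.001]
ft_force: [0.3, 0.9, -1.2]
grip_width: 48.7
gripper_force: 42.2
```

Run:
```python
from h import *
o,e,M=pose();print(e,o["grip_width"],o["joints"])
plan([(526.2,-304,75,99.13)])
```

```text
[ 528.272 -302.051  184.217] 48.666732504170234 [-0.64   0.485 -0.014  1.073  0.    -0.796]
rows 4 [ 0.018 -0.015  0.91 ] rz -0.002 -> [ 526.265 -304.047   75.018]
```

Emit:
move_arm(
  moves=[
    [-0.2, 0.018, -0.015, 0.3, 0, 0, 0],
    [-0.2, 0.018, -0.015, 0.6, 0, 0, 0],
    [-0.2, 0.018, -0.015, 0.8, 0, 0, 0],
    [-0.2, 0.018, -0.015, 0.91, 0, 0, 0],
    [-0.2, 0.018, -0.015, 0.91, 0, 0, 0],
    [-0.2, 0.018, -0.015, 0.91, 0, 0, 0],
    [-0.2, 0.018, -0.015, 0.91, 0, 0, 0],
    [-0.2, 0.018, -0.015, 0.91, 0, 0, 0],
  ],
)

```text
t: 17.95
eef_pos: [527.8, -303.8, 77.9]
tcp_rot: [0.001, -0.081, 0.997, -0.001]
ft_force: [-0.3, -1.5, -0.1]
grip_width: 49.0
gripper_force: 42.2
```

Run:
```python
from h import *
p,im,h=shot("wrist","w7");o,e,M=pose();print(e)
q=holes(p,h,e,M)
plan([(526.2,-304,45,99.13)])
```

```text
[ 527.763 -303.885   77.805]
hole (326.0131530761719, 404.4758605957031) (9.45241928100586, 18.548751831054688) [-33.095   0.167  -3.445] 
hole (326.66705322265625, 243.62657165527344) (18.679508209228516, 24.622629165649414) [35.163  0.355 -3.559] 
rows 2 [0.013 0.002 0.273] rz 0.001 -> [ 526.247 -303.944   45.042]
```

View pics/w7.png

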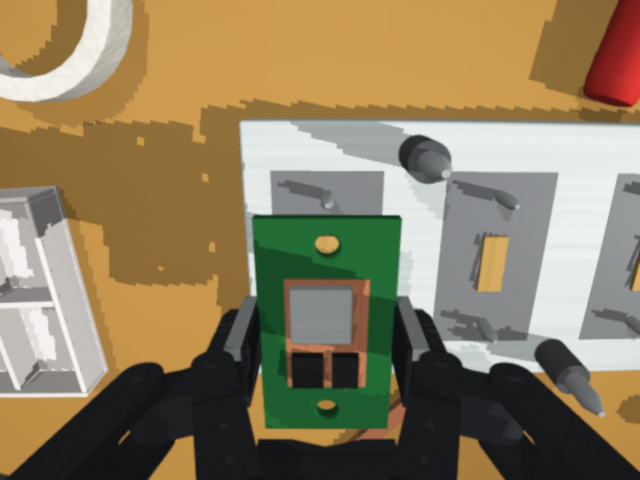

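The near pin of the target bay shows at about (328,198), just ahead of the board's hole at (327,244). The middle bay's pins are at (510,201) and (489,330).

Run:
```python
from h import *
p=ctrl.camera_params("wrist");o,e,M=pose()
im=cv2.imread("pics/w7.png")
a=np.hstack([cv2.resize(im[y-30:y+30,x-30:x+30],(260,260),interpolation=cv2.INTER_CUBIC) for x,y in ((325,195),(505,195),(487,325))])
cv2.imwrite("pics/c7.png",a)
u=np.array([np.cos(np.radians(9.13)),np.sin(np.radians(9.13))]);w=np.array([-u[1],u[0]])
for n,c in (("bay0 -35",(328,199)),("bay1 -35",(509,201)),("bay1 +35",(489,331))):
    X=cast(p,[c],39)[0,:2];print(n,X@u,X@w)
```

```text
bay0 -35 433.10675522174245 -383.0378022952897
bay1 -35 433.6041282804906 -303.82821940921474
bay1 +35 499.5382680413112 -303.58724211435924
```

View pics/c7.png

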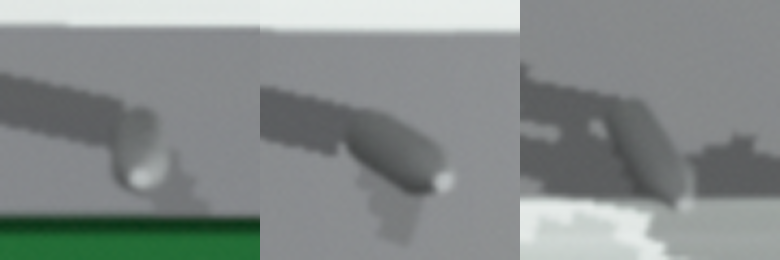

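Run:
```python
from h import *
p=ctrl.camera_params("wrist");o,e,M=pose();print(e,e[:2]@[.98733,.15868],e[:2]@[-.15868,.98733])
u=np.array([.98733,.15868]);w=np.array([-u[1],u[0]])
for n,c in (("bay0 -35",(327.3,206.3)),("bay1 -35",(516.8,206.8)),("bay1 +35",(495,342))):
    X=cast(p,[c],39)[0,:2];print(n,X@u,X@w)
for c in ((326.7,244.3),(326,408)):
    X=cast(p,[c],e[2]+3.5)[0,:2];print("hole",X@u,X@w)
```

```text
[ 527.763 -303.885   77.805] 472.8554077200732 -383.7797054655272
bay0 -35 436.3806999564328 -383.33064556543565
bay1 -35 436.21209343624344 -299.93300522231976
bay1 +35 505.9465650405573 -299.61867518119794
hole 437.8318198945734 -383.5759912074296
hole 507.59286411055035 -383.62624899277097
```

Emit:
move_arm(
  moves=[
    [-0.2, 0.013, 0, 0.1, 0, 0, 0],
    [-0.2, 0.013, 0, 0.2, 0, 0, 0],
    [-0.2, 0.013, 0, 0.27, 0, 0, 0],
    [-0.2, 0.013, 0, 0.27, 0, 0, 0],
    [-0.2, 0.013, 0, 0.27, 0, 0, 0],
    [-0.2, 0.013, 0, 0.27, 0, 0, 0],
    [-0.2, 0.013, 0, 0.27, 0, 0, 0],
    [-0.2, 0.013, 0, 0.27, 0, 0, 0],
  ],
)

```text
t: 18.67
eef_pos: [525.8, -304.2, 44.6]
tcp_rot: [0.0, -0.081, 0.997, -0.0]
ft_force: [-0.2, -0.3, -1.6]
grip_width: 48.4
gripper_force: 42.2
```

Run:
```python
from h import *
o,e,M=pose();print(e,e[:2]@[.98733,.15868],e[:2]@[-.15868,.98733],o["ft_force"]);plan([(526.25,-303.9,29.3,99.13)])
```

```text
[ 525.759 -304.153   44.615] 470.83419028872584 -383.72710068221016 [-0.218 -0.338 -1.575]
rows 2 [-0.004  0.002  0.128] rz 0.001 -> [ 526.207 -303.849   29.255]
```

Emit:
move_arm(
  moves=[
    [-0.2, -0.003, 0.001, 0.03, 0, 0, 0],
    [-0.2, -0.003, 0.001, 0.06, 0, 0, 0],
    [-0.2, -0.003, 0.001, 0.09, 0, 0, 0],
    [-0.2, -0.003, 0.001, 0.12, 0, 0, 0],
    [-0.2, -0.003, 0.001, 0.128, 0, 0, 0],
    [-0.2, -0.003, 0.001, 0.128, 0, 0, 0],
    [-0.2, -0.003, 0.001, 0.128, 0, 0, 0],
    [-0.2, -0.003, 0.001, 0.128, 0, 0, 0],
  ],
)

```text
t: 19.33
eef_pos: [525.6, -303.6, 29.5]
tcp_rot: [0.0, -0.081, 0.997, -0.0]
ft_force: [-4.2, 3.1, 14.5]
grip_width: 48.9
gripper_force: 43.5
```

Emit:
move_arm(
  moves=[
    [0.4, 0, 0, 0, 0, 0, 0],
    [0.4, 0, 0, 0, 0, 0, 0],
    [0.4, 0, 0, 0, 0, 0, 0],
    [0.4, 0, 0, -0.05, 0, 0, 0],
    [0.4, 0, 0, -0.3, 0, 0, 0],
    [0.4, 0, 0, -0.6, 0, 0, 0],
    [0.4, 0, 0, -0.99, 0, 0, 0],
    [0.4, 0, 0, -0.99, 0, 0, 0],
    [0.4, 0, 0, -0.99, 0, 0, 0],
  ],
)

```text
t: 20.08
eef_pos: [527.6, -305.0, 151.0]
tcp_rot: [0.002, -0.081, 0.997, -0.002]
ft_force: [0.3, -0.1, -0.1]
grip_width: 60.1
gripper_force: 0.0
```

Run:
```python
from h import *
p,im,h=shot("wrist","w8");o,e,M=pose();print(e,o["grip_width"])
greens(p,h,33)
p,im,h=shot("top","t8");greens(p,h,15,60)
plan([(516,-240,175,99.13),(488,304,175,80.5)])
```

```text
[ 526.418 -304.149  148.64 ] 59.76042460668347
green [290 155] [370 286] [ 525.273 -303.494] (np.float32(89.343956), np.float32(49.52147)) 9.127052
green [ 19 375] [ 57 382] [117.485 681.887] (np.float32(105.16183), np.float32(9.376561)) -81.7995
green [438 328] [462 353] [ 243.462 -406.202] (np.float32(51.693977), np.float32(46.64617)) -39.61731
green [518 246] [524 280] [ 454.995 -608.196] (np.float32(94.18774), np.float32(14.833479)) -1.2913666
green [  3 220] [ 33 300] [435.898 764.575] (np.float32(222.90599), np.float32(87.75183)) 0.7939911
green [178 215] [201 247] [525.55  298.797] (np.float32(87.49419), np.float32(48.74598)) -9.07238
green [166 166] [192 198] [664.479 339.325] (np.float32(87.762665), np.float32(49.245907)) -16.640862
green [329 108] [345 123] [ 871.404 -100.696] (np.float32(45.96766), np.float32(45.455738)) 86.133896
green [0 0] [639  99] [1104.873  -48.103] (np.float32(2012.2828), np.float32(342.53494)) -88.751465
rows 3 [-0.007  0.536 -0.232] rz 0.001 -> [ 516.038 -239.953  174.943]
rows 4 [-0.108  0.99  -0.   ] rz 0.207 -> [ 509.898 -120.606  174.949]
rows 4 [ 0.218  0.99  -0.   ] rz 0.0 -> [503.618   0.877 174.956]
rows 4 [ 0.218  0.99  -0.   ] rz 0.0 -> [497.338 122.361 174.963]
rows 4 [ 0.218  0.99  -0.   ] rz 0.0 -> [491.058 243.845 174.97 ]
rows 3 [ 0.108  0.49  -0.   ] rz 0.0 -> [487.938 303.976 174.974]
```

Emit:
move_arm(
  moves=[
    [0.5, -0.007, 0.536, -0.23, 0, 0, 0],
    [0.5, -0.007, 0.536, -0.23, 0, 0, 0],
    [0.5, -0.007, 0.536, -0.23, 0, 0, 0],
  ],
)

```text
t: 20.43
eef_pos: [515.0, -235.9, 174.9]
tcp_rot: [-0.001, -0.082, 0.997, 0.001]
ft_force: [2.3, -1.1, -0.1]
grip_width: 63.9
gripper_force: 0.0
```

Emit:
move_arm(
  moves=[
    [0.5, -0.108, 0.99, 0, 0, 0, 0.205],
    [0.5, -0.108, 0.99, 0, 0, 0, 0.205],
    [0.5, -0.108, 0.99, 0, 0, 0, 0.205],
    [0.5, -0.108, 0.99, 0, 0, 0, 0.205],
  ],
)

```text
t: 20.77
eef_pos: [507.6, -114.8, 173.1]
tcp_rot: [-0.002, 0.081, 0.997, 0.002]
ft_force: [1.1, 0.2, 0.2]
grip_width: 64.1
gripper_force: 0.0
```

Emit:
move_arm(
  moves=[
    [0.5, 0.218, 0.99, 0, 0, 0, 0],
    [0.5, 0.218, 0.99, 0, 0, 0, 0],
    [0.5, 0.218, 0.99, 0, 0, 0, 0],
    [0.5, 0.218, 0.99, 0, 0, 0, 0],
  ],
)

```text
t: 21.1
eef_pos: [501.0, 6.2, 173.3]
tcp_rot: [-0.002, 0.078, 0.997, 0.001]
ft_force: [-0.3, 0.1, 0.1]
grip_width: 63.8
gripper_force: 0.0
```

Emit:
move_arm(
  moves=[
    [0.5, 0.218, 0.99, 0, 0, 0, 0],
    [0.5, 0.218, 0.99, 0, 0, 0, 0],
    [0.5, 0.218, 0.99, 0, 0, 0, 0],
    [0.5, 0.218, 0.99, 0, 0, 0, 0],
  ],
)

```text
t: 21.43
eef_pos: [494.5, 127.4, 173.4]
tcp_rot: [-0.001, 0.077, 0.997, 0.001]
ft_force: [-0.5, -0.0, 0.4]
grip_width: 64.0
gripper_force: 0.0
```

Emit:
move_arm(
  moves=[
    [0.5, 0.218, 0.99, 0, 0, 0, 0],
    [0.5, 0.218, 0.99, 0, 0, 0, 0],
    [0.5, 0.218, 0.99, 0, 0, 0, 0],
    [0.5, 0.218, 0.99, 0, 0, 0, 0],
  ],
)

```text
t: 21.77
eef_pos: [488.1, 248.5, 173.4]
tcp_rot: [-0.001, 0.078, 0.997, 0.001]
ft_force: [-0.9, -0.8, -0.4]
grip_width: 63.9
gripper_force: 0.0
```

Emit:
move_arm(
  moves=[
    [0.5, 0.108, 0.49, 0.3, 0, 0, 0],
    [0.5, 0.108, 0.49, 0.6, 0, 0, 0],
    [0.5, 0.108, 0.49, 0.6, 0, 0, 0],
    [0.5, 0.108, 0.49, 0.6, 0, 0, 0],
    [0.5, 0.108, 0.49, 0.6, 0, 0, 0],
    [0.5, 0.108, 0.49, 0.6, 0, 0, 0],
  ],
)

```text
t: 22.27
eef_pos: [486.4, 303.0, 103.4]
tcp_rot: [0.0, 0.08, 0.997, -0.0]
ft_force: [1.0, 0.2, 0.7]
grip_width: 64.0
gripper_force: 0.0
```

Run:
```python
from h import *
p,im,h=shot("wrist","w9");o,e,M=pose();print(e,o["grip_width"],np.degrees(np.arctan2(M[1,1],M[0,1])))
greens(p,h,15)
```

```text
[486.756 303.113 103.924] 64.10951486750535 80.76812845589261
green [383 404] [427 442] [628.019 334.898] (np.float32(33.997433), np.float32(26.023531)) -18.922455
green [286 230] [371 362] [522.901 298.409] (np.float32(90.75138), np.float32(49.54029)) -9.444511
```

Run:
```python
from h import *
plan([(522.9,298.4,60,80.6),(522.9,298.4,13,80.6)])
```

```text
rows 3 [-0.303  0.009  0.366] rz 0.002 -> [522.869 298.358  60.044]
rows 3 [0.    0.    0.392] rz -0.0 -> [522.923 298.372  13.004]
```

Emit:
move_arm(
  moves=[
    [0.5, -0.303, 0.009, 0.2, 0, 0, 0],
    [0.5, -0.303, 0.009, 0.366, 0, 0, 0],
    [0.5, -0.303, 0.009, 0.366, 0, 0, 0],
    [0.5, -0.303, 0.009, 0.366, 0, 0, 0],
    [0.5, -0.303, 0.009, 0.366, 0, 0, 0],
  ],
)

```text
t: 22.73
eef_pos: [522.3, 298.8, 60.5]
tcp_rot: [0.0, 0.08, 0.997, 0.0]
ft_force: [0.6, -0.1, -0.2]
grip_width: 64.2
gripper_force: 0.0
```

Emit:
move_arm(
  moves=[
    [0.5, 0, 0, 0.2, 0, 0, 0],
    [0.5, 0, 0, 0.3, 0, 0, 0],
    [0.5, 0, 0, 0.38, 0, 0, 0],
    [0.5, 0, 0, 0.38, 0, 0, 0],
    [0.5, 0, 0, 0.38, 0, 0, 0],
    [0.5, 0, 0, 0.38, 0, 0, 0],
  ],
)

```text
t: 23.23
eef_pos: [522.6, 299.4, 14.8]
tcp_rot: [0.001, 0.08, 0.997, 0.0]
ft_force: [-0.1, 0.4, -0.1]
grip_width: 64.0
gripper_force: 0.0
```

Run:
```python
from h import *
o,e,M=pose();print(e,o["ft_force"],o["grip_width"]);plan([(522.9,298.4,12.5,80.6)])
```

```text
[522.619 299.4    14.756] [-0.088  0.354 -0.09 ] 63.97540752583211
rows 2 [-0.004 -0.008  0.019] rz 0.003 -> [522.943 298.377  12.476]
```

Emit:
move_arm(
  moves=[
    [0.5, -0.004, -0.008, 0.018, 0, 0, 0],
    [0.5, -0.004, -0.008, 0.018, 0, 0, 0],
    [0, -0.004, -0.008, 0.018, 0, 0, 0],
    [-0.2, -0.004, -0.008, 0.018, 0, 0, 0],
    [-0.2, -0.004, -0.008, 0.018, 0, 0, 0],
    [-0.2, -0.004, -0.008, 0.018, 0, 0, 0],
    [-0.2, -0.004, -0.008, 0.018, 0, 0, 0],
    [-0.2, -0.004, -0.008, 0.018, 0, 0, 0],
    [-0.2, -0.004, -0.008, 0.018, 0, 0, 0],
  ],
  force=40,
)

```text
t: 23.98
eef_pos: [522.5, 298.0, 11.9]
tcp_rot: [0.0, 0.08, 0.997, 0.0]
ft_force: [-1.4, 0.2, 5.8]
grip_width: 48.7
gripper_force: 40.9
```

Emit:
move_arm(
  moves=[
    [-0.2, 0, 0, -0.05, 0, 0, 0],
    [-0.2, 0, 0, -0.2, 0, 0, 0],
    [-0.2, 0, 0, -0.5, 0, 0, 0],
    [-0.2, 0, 0, -0.8, 0, 0, 0],
    [-0.2, 0, 0, -0.99, 0, 0, 0],
    [-0.2, 0, 0, -0.99, 0, 0, 0],
    [-0.2, 0, 0, -0.99, 0, 0, 0],
    [-0.2, 0, 0, -0.99, 0, 0, 0],
  ],
)

```text
t: 24.65
eef_pos: [521.7, 297.8, 129.6]
tcp_rot: [-0.0, 0.08, 0.997, -0.0]
ft_force: [-0.2, 0.4, -1.1]
grip_width: 48.4
gripper_force: 41.8
```

Run:
```python
from h import *
p,im,h=shot("wrist","w10");o,e,M=pose();print(e,o["grip_width"],o["gripper_force"],o["ft_force"])
holes(p,h,e,M)
plan([(520,260,180,99.13),(512.9,-220.7,180,99.13)])
```

```text
[521.402 297.604 128.989] 48.6230581643281 41.77394449710846 [-0.8   -0.728 -0.896]
hole (326.0063781738281, 404.1270751953125) (9.92902946472168, 17.703533172607422) [-33.595   0.275  -3.559] 
hole (326.3173828125, 243.4877471923828) (19.177078247070312, 23.850502014160156) [34.721  0.346 -3.44 ] 
rows 4 [-0.038 -0.312 -0.425] rz -0.204 -> [520.021 259.958 180.023]
rows 4 [ 0.175 -0.99   0.001] rz 0.0 -> [518.224 139.329 180.004]
rows 4 [ 0.175 -0.99   0.001] rz 0.0 -> [516.426  18.701 179.985]
rows 4 [ 0.175 -0.99   0.001] rz 0.0 -> [ 514.628 -101.927  179.967]
rows 4 [ 0.172 -0.975  0.001] rz 0.0 -> [ 512.899 -220.722  179.947]
```

Emit:
move_arm(
  moves=[
    [-0.2, -0.038, -0.31, -0.42, 0, 0, -0.204],
    [-0.2, -0.038, -0.31, -0.42, 0, 0, -0.204],
    [-0.2, -0.038, -0.31, -0.42, 0, 0, -0.204],
    [-0.2, -0.038, -0.31, -0.42, 0, 0, -0.204],
    [-0.2, -0.038, -0.31, -0.42, 0, 0, -0.204],
  ],
)

```text
t: 25.12
eef_pos: [520.1, 260.3, 179.2]
tcp_rot: [-0.001, -0.079, 0.997, -0.0]
ft_force: [-0.7, 1.1, -0.7]
grip_width: 48.9
gripper_force: 42.2
```

Emit:
move_arm(
  moves=[
    [-0.2, 0.175, -0.3, 0, 0, 0, 0],
    [-0.2, 0.175, -0.65, 0, 0, 0, 0],
    [-0.2, 0.175, -0.99, 0, 0, 0, 0],
    [-0.2, 0.175, -0.99, 0, 0, 0, 0],
  ],
)

```text
t: 25.45
eef_pos: [519.1, 134.5, 179.1]
tcp_rot: [-0.001, -0.076, 0.997, -0.001]
ft_force: [0.6, -0.5, -1.5]
grip_width: 48.6
gripper_force: 42.2
```

Emit:
move_arm(
  moves=[
    [-0.2, 0.175, -0.33, 0, 0, 0, 0],
    [-0.2, 0.175, -0.66, 0, 0, 0, 0],
    [-0.2, 0.175, -0.99, 0, 0, 0, 0],
    [-0.2, 0.175, -0.99, 0, 0, 0, 0],
  ],
)

```text
t: 25.78
eef_pos: [517.7, 13.8, 179.3]
tcp_rot: [-0.001, -0.076, 0.997, -0.001]
ft_force: [1.2, 0.1, -0.7]
grip_width: 48.9
gripper_force: 42.3
```

Emit:
move_arm(
  moves=[
    [-0.2, 0.175, -0.33, 0, 0, 0, 0],
    [-0.2, 0.175, -0.66, 0, 0, 0, 0],
    [-0.2, 0.175, -0.99, 0, 0, 0, 0],
    [-0.2, 0.175, -0.99, 0, 0, 0, 0],
  ],
)

```text
t: 26.12
eef_pos: [516.2, -107.0, 179.4]
tcp_rot: [-0.0, -0.076, 0.997, -0.001]
ft_force: [-0.4, 1.1, -0.8]
grip_width: 48.9
gripper_force: 42.3
```

Emit:
move_arm(
  moves=[
    [-0.2, 0.17, -0.33, 0, 0, 0, 0],
    [-0.2, 0.17, -0.66, 0, 0, 0, 0],
    [-0.2, 0.17, -0.9, 0, 0, 0, 0],
    [-0.2, 0.17, -0.97, 0, 0, 0, 0],
    [-0.2, 0.17, -0.97, 0, 0, 0, 0],
    [-0.2, 0.17, -0.97, 0, 0, 0, 0],
  ],
)

```text
t: 26.62
eef_pos: [513.3, -218.7, 179.3]
tcp_rot: [-0.001, -0.079, 0.997, 0.001]
ft_force: [0.8, 1.1, -0.3]
grip_width: 48.4
gripper_force: 42.4
```

Run:
```python
from h import *
o,e,M=pose();print(e,o["grip_width"])
plan([(512,-221,85,99.13)])
```

```text
[ 513.348 -218.723  179.269] 48.402061160576544
rows 4 [ 0.013 -0.019  0.786] rz -0.001 -> [ 511.979 -221.059   84.947]
```

Emit:
move_arm(
  moves=[
    [-0.2, 0.013, -0.019, 0.3, 0, 0, 0],
    [-0.2, 0.013, -0.019, 0.6, 0, 0, 0],
    [-0.2, 0.013, -0.019, 0.78, 0, 0, 0],
    [-0.2, 0.013, -0.019, 0.78, 0, 0, 0],
    [-0.2, 0.013, -0.019, 0.78, 0, 0, 0],
    [-0.2, 0.013, -0.019, 0.78, 0, 0, 0],
  ],
)

```text
t: 27.12
eef_pos: [513.5, -221.4, 88.2]
tcp_rot: [0.001, -0.08, 0.997, -0.0]
ft_force: [0.9, -0.3, -0.2]
grip_width: 48.7
gripper_force: 42.3
```

Emit:
move_arm(
  moves=[
    [-0.2, 0, 0, 0.15, 0, 0, 0],
    [-0.2, 0, 0, 0.3, 0, 0, 0],
    [-0.2, 0, 0, 0.32, 0, 0, 0],
    [-0.2, 0, 0, 0.32, 0, 0, 0],
    [-0.2, 0, 0, 0.32, 0, 0, 0],
    [-0.2, 0, 0, 0.32, 0, 0, 0],
  ],
)

```text
t: 27.62
eef_pos: [513.7, -222.5, 50.1]
tcp_rot: [0.001, -0.08, 0.997, -0.001]
ft_force: [0.8, 0.1, -2.1]
grip_width: 48.5
gripper_force: 42.3
```

Run:
```python
from h import *
p,im,h=shot("wrist","w11")
o,e,M=pose();print(e,e[:2]@[.98733,.15868],e[:2]@[-.15868,.98733],o["ft_force"]);holes(p,h,e,M);plan([(512,-221,29.5,99.13)])
```

```text
[ 513.578 -222.449   49.895] 471.7730730893667 -301.1249435736452 [ 0.499 -0.3   -0.898]
hole (326.1335754394531, 404.1082458496094) (9.837615013122559, 17.914480209350586) [-33.086   0.072  -3.445] 
hole (326.6520690917969, 243.36737060546875) (18.125947952270508, 22.47180938720703) [35.163  0.207 -3.559] 
rows 2 [0.011 0.014 0.17 ] rz 0.001 -> [ 512.045 -221.023   29.49 ]
```

Emit:
move_arm(
  moves=[
    [-0.2, 0.008, 0.014, 0.04, 0, 0, 0],
    [-0.2, 0.008, 0.014, 0.04, 0, 0, 0],
    [-0.2, 0.008, 0.014, 0.04, 0, 0, 0],
    [-0.2, 0.008, 0.014, 0.04, 0, 0, 0],
    [-0.2, 0.008, 0.014, 0.04, 0, 0, 0],
  ],
)

```text
t: 28.08
eef_pos: [511.5, -220.5, 43.8]
tcp_rot: [0.0, -0.08, 0.997, -0.0]
ft_force: [0.1, 0.1, -1.3]
grip_width: 48.6
gripper_force: 42.3
```

Run:
```python
from h import *
o,e,M=pose();print(e,e[:2]@[.98733,.15868],e[:2]@[-.15868,.98733],o["ft_force"]);plan([(512.2,-221,29.5,99.13)])
```

```text
[ 511.497 -220.529   43.77 ] 470.0232376163882 -298.89918806302836 [ 0.136  0.129 -1.314]
rows 2 [-0.005 -0.005  0.119] rz 0.0 -> [ 512.186 -221.026   29.49 ]
```

Emit:
move_arm(
  moves=[
    [-0.2, -0.005, -0.004, 0.02, 0, 0, 0],
    [-0.2, -0.005, -0.004, 0.05, 0, 0, 0],
    [-0.2, -0.005, -0.004, 0.08, 0, 0, 0],
    [-0.2, -0.005, -0.004, 0.11, 0, 0, 0],
    [-0.2, -0.005, -0.004, 0.12, 0, 0, 0],
    [-0.2, -0.005, -0.004, 0.12, 0, 0, 0],
    [-0.2, -0.005, -0.004, 0.12, 0, 0, 0],
    [-0.2, -0.005, -0.004, 0.12, 0, 0, 0],
  ],
)

```text
t: 28.75
eef_pos: [512.0, -220.9, 29.9]
tcp_rot: [0.0, -0.08, 0.997, -0.0]
ft_force: [-3.6, 1.9, 12.3]
grip_width: 48.6
gripper_force: 43.5
```

Emit:
move_arm(
  moves=[
    [0.4, 0, 0, 0, 0, 0, 0],
    [0.4, 0, 0, 0, 0, 0, 0],
    [0.4, 0, 0, 0, 0, 0, 0],
    [0.4, 0, 0, -0.05, 0, 0, 0],
    [0.4, 0, 0, -0.3, 0, 0, 0],
    [0.4, 0, 0, -0.6, 0, 0, 0],
    [0.4, 0, 0, -0.99, 0, 0, 0],
    [0.4, 0, 0, -0.99, 0, 0, 0],
    [0.4, 0, 0, -0.99, 0, 0, 0],
  ],
)

```text
t: 29.5
eef_pos: [514.1, -222.0, 151.3]
tcp_rot: [0.002, -0.08, 0.997, -0.002]
ft_force: [0.1, 0.5, 0.0]
grip_width: 60.0
gripper_force: 0.0
```

Run:
```python
from h import *
p,im,h=shot("wrist","w12");o,e,M=pose();print(e,o["grip_width"])
greens(p,h,33)
p,im,h=shot("top","t12");greens(p,h,15,60)
plan([(514,-100,180,99.13),(626,348,180,73.2)])
```

```text
[ 512.799 -221.306  149.142] 59.687119171748996
green [289 155] [369 286] [ 511.926 -220.648] (np.float32(89.355034), np.float32(49.63208)) 9.265007
green [157 155] [244 285] [ 524.941 -302.362] (np.float32(89.27414), np.float32(50.41643)) 9.2558365
green [ 19 375] [ 57 382] [117.4   681.876] (np.float32(105.14106), np.float32(9.264889)) -81.95459
green [438 328] [462 353] [ 244.158 -406.128] (np.float32(50.15281), np.float32(45.485844)) -40.735725
green [518 246] [523 280] [ 455.065 -607.169] (np.float32(94.41511), np.float32(14.01121)) -3.144577
green [  3 220] [ 34 300] [435.828 763.198] (np.float32(223.13646), np.float32(89.983284)) 0.8285904
green [166 166] [192 198] [664.796 339.231] (np.float32(88.42467), np.float32(49.24585)) -16.640862
green [329 108] [346 123] [ 871.336 -101.103] (np.float32(46.42477), np.float32(45.537342)) 85.10983
green [0 0] [639  99] [1104.833  -48.104] (np.float32(2012.2828), np.float32(342.61407)) -88.751465
rows 4 [-0.178  0.991 -0.269] rz 0.0 -> [514.005 -99.952 179.978]
rows 5 [-0.425  0.99  -0.   ] rz 0.289 -> [545.412  25.459 179.983]
rows 4 [ 0.049  0.99  -0.   ] rz 0.0 -> [574.192 140.87  179.987]
rows 4 [ 0.048  0.99  -0.   ] rz 0.0 -> [603.087 256.247 179.992]
rows 4 [ 0.039  0.787 -0.   ] rz 0.0 -> [625.96  347.994 179.995]
```

Emit:
move_arm(
  moves=[
    [0.5, -0.178, 0.5, -0.27, 0, 0, 0],
    [0.5, -0.178, 0.99, -0.27, 0, 0, 0],
    [0.5, -0.178, 0.99, -0.27, 0, 0, 0],
    [0.5, -0.178, 0.99, -0.27, 0, 0, 0],
  ],
)

```text
t: 29.93
eef_pos: [512.6, -94.4, 179.6]
tcp_rot: [-0.001, -0.082, 0.997, 0.002]
ft_force: [0.6, 0.1, 0.2]
grip_width: 64.1
gripper_force: 0.0
```

Emit:
move_arm(
  moves=[
    [0.5, -0.425, 0.99, 0, 0, 0, 0.289],
    [0.5, -0.425, 0.99, 0, 0, 0, 0.289],
    [0.5, -0.425, 0.99, 0, 0, 0, 0.289],
    [0.5, -0.425, 0.99, 0, 0, 0, 0.289],
    [0.5, -0.425, 0.99, 0, 0, 0, 0.289],
  ],
)

```text
t: 30.35
eef_pos: [545.0, 28.7, 178.5]
tcp_rot: [-0.002, 0.148, 0.989, 0.0]
ft_force: [-0.9, -0.6, -0.7]
grip_width: 64.2
gripper_force: 0.0
```

Emit:
move_arm(
  moves=[
    [0.5, 0.048, 0.99, 0, 0, 0, 0],
    [0.5, 0.048, 0.99, 0, 0, 0, 0],
    [0.5, 0.048, 0.99, 0, 0, 0, 0],
    [0.5, 0.048, 0.99, 0, 0, 0, 0],
  ],
)

```text
t: 30.68
eef_pos: [574.7, 145.0, 178.6]
tcp_rot: [-0.001, 0.143, 0.99, 0.001]
ft_force: [-0.7, -0.8, 0.3]
grip_width: 64.4
gripper_force: 0.0
```

Emit:
move_arm(
  moves=[
    [0.5, 0.048, 0.99, 0, 0, 0, 0],
    [0.5, 0.048, 0.99, 0, 0, 0, 0],
    [0.5, 0.048, 0.99, 0, 0, 0, 0],
    [0.5, 0.048, 0.99, 0, 0, 0, 0],
  ],
)

```text
t: 31.02
eef_pos: [603.6, 260.4, 178.2]
tcp_rot: [-0.001, 0.143, 0.99, 0.0]
ft_force: [0.1, -1.3, 0.6]
grip_width: 64.4
gripper_force: 0.0
```

Emit:
move_arm(
  moves=[
    [0.5, 0.04, 0.787, 0.3, 0, 0, 0],
    [0.5, 0.04, 0.787, 0.6, 0, 0, 0],
    [0.5, 0.04, 0.787, 0.6, 0, 0, 0],
    [0.5, 0.04, 0.787, 0.6, 0, 0, 0],
    [0.5, 0.04, 0.787, 0.6, 0, 0, 0],
    [0.5, 0.04, 0.787, 0.6, 0, 0, 0],
    [0.5, 0.04, 0.787, 0.6, 0, 0, 0],
  ],
)

```text
t: 31.6
eef_pos: [626.9, 346.4, 109.3]
tcp_rot: [0.0, 0.147, 0.989, 0.0]
ft_force: [-0.0, 0.0, 0.1]
grip_width: 64.3
gripper_force: 0.0
```

Run:
```python
from h import *
p,im,h=shot("wrist","w13");o,e,M=pose();print(e,o["grip_width"],np.degrees(np.arctan2(M[1,1],M[0,1])))
greens(p,h,15)
plan([(661.6,338.2,55,73.2),(661.6,338.2,13.5,73.2)])
```

```text
[627.044 346.531 109.779] 64.21470561918662 73.11485042522449
green [289 226] [372 355] [662.142 338.648] (np.float32(90.24122), np.float32(49.47094)) -16.516441
rows 3 [-0.295  0.017  0.457] rz -0.001 -> [661.591 338.221  54.987]
rows 2 [ 0.    -0.     0.346] rz 0.0 -> [661.652 338.236  13.467]
```

Board C is at (662.1, 338.6) with yaw -16.5. I'll adjust for that and descend.

Emit:
move_arm(
  moves=[
    [0.5, -0.3, 0.018, 0.2, 0, 0, 0],
    [0.5, -0.3, 0.018, 0.45, 0, 0, 0],
    [0.5, -0.3, 0.018, 0.45, 0, 0, 0],
    [0.5, -0.3, 0.018, 0.45, 0, 0, 0],
    [0.5, -0.3, 0.018, 0.45, 0, 0, 0],
  ],
)

```text
t: 32.07
eef_pos: [661.7, 339.2, 56.5]
tcp_rot: [0.001, 0.147, 0.989, 0.0]
ft_force: [0.1, -0.0, 0.4]
grip_width: 63.7
gripper_force: 0.0
```

Emit:
move_arm(
  moves=[
    [0.5, 0, 0, 0.2, 0, 0, -0.004],
    [0.5, 0, 0, 0.3, 0, 0, -0.004],
    [0.5, 0, 0, 0.34, 0, 0, -0.004],
    [0.5, 0, 0, 0.34, 0, 0, -0.004],
    [0.5, 0, 0, 0.34, 0, 0, -0.004],
    [0.5, 0, 0, 0.34, 0, 0, -0.004],
  ],
)

```text
t: 32.57
eef_pos: [661.9, 339.7, 15.0]
tcp_rot: [0.001, 0.143, 0.99, 0.0]
ft_force: [0.3, -0.9, 0.3]
grip_width: 64.2
gripper_force: 0.0
```

Run:
```python
from h import *
o,e,M=pose();print(e,o["ft_force"],o["grip_width"]);plan([(662.1,338.6,12.5,73.5)])
```

```text
[661.928 339.748  15.034] [ 0.322 -0.894  0.298] 64.16173805979977
rows 2 [-0.004 -0.009  0.021] rz 0.0 -> [662.086 338.578  12.514]
```

Emit:
move_arm(
  moves=[
    [0.5, -0.004, -0.009, 0.02, 0, 0, 0],
    [0.5, -0.004, -0.009, 0.02, 0, 0, 0],
    [0, -0.004, -0.009, 0.02, 0, 0, 0],
    [-0.2, -0.004, -0.009, 0.02, 0, 0, 0],
    [-0.2, -0.004, -0.009, 0.02, 0, 0, 0],
    [-0.2, -0.004, -0.009, 0.02, 0, 0, 0],
    [-0.2, -0.004, -0.009, 0.02, 0, 0, 0],
    [-0.2, -0.004, -0.009, 0.02, 0, 0, 0],
    [-0.2, -0.004, -0.009, 0.02, 0, 0, 0],
  ],
  force=40,
)

```text
t: 33.32
eef_pos: [661.8, 338.3, 11.8]
tcp_rot: [0.0, 0.143, 0.99, 0.0]
ft_force: [-0.7, 0.4, 6.1]
grip_width: 48.6
gripper_force: 41.8
```

Emit:
move_arm(
  moves=[
    [-0.2, 0, 0, -0.05, 0, 0, 0],
    [-0.2, 0, 0, -0.2, 0, 0, 0],
    [-0.2, 0, 0, -0.5, 0, 0, 0],
    [-0.2, 0, 0, -0.8, 0, 0, 0],
    [-0.2, 0, 0, -0.99, 0, 0, 0],
    [-0.2, 0, 0, -0.99, 0, 0, 0],
    [-0.2, 0, 0, -0.99, 0, 0, 0],
    [-0.2, 0, 0, -0.99, 0, 0, 0],
  ],
)

```text
t: 33.98
eef_pos: [660.8, 338.0, 129.0]
tcp_rot: [-0.001, 0.143, 0.99, -0.0]
ft_force: [-0.5, -0.3, -1.9]
grip_width: 48.7
gripper_force: 41.7
```

Run:
```python
from h import *
p,im,h=shot("wrist","w14");o,e,M=pose();print(e,o["grip_width"],o["gripper_force"],o["ft_force"])
holes(p,h,e,M)
plan([(620,260,190,99.13),(500,50,190,99.13),(499,-138,190,99.13)])
```

```text
[660.466 337.816 128.316] 48.44225929612877 41.69461011886597 [-0.076  0.332 -1.251]
hole (326.3153381347656, 404.0270690917969) (10.063737869262695, 18.473285675048828) [-33.576   0.421  -3.578] 
hole (326.2177429199219, 243.3960723876953) (19.264333724975586, 24.21846580505371) [34.748  0.337 -3.42 ] 
rows 5 [ 0.141 -0.718 -0.512] rz -0.285 -> [619.972 260.056 189.946]
rows 5 [ 0.799 -0.99   0.003] rz 0.0 -> [544.259 127.488 189.928]
rows 4 [ 0.467 -0.579  0.001] rz 0.0 -> [500.013  49.962 190.008]
rows 4 [ 0.165 -0.99   0.001] rz 0.0 -> [499.407 -70.475 190.013]
rows 3 [ 0.093 -0.555  0.001] rz 0.0 -> [ 499.008 -138.002  189.964]
```

Emit:
move_arm(
  moves=[
    [-0.2, 0.05, -0.3, -0.51, 0, 0, -0.285],
    [-0.2, 0.141, -0.718, -0.51, 0, 0, -0.285],
    [-0.2, 0.141, -0.718, -0.51, 0, 0, -0.285],
    [-0.2, 0.141, -0.718, -0.51, 0, 0, -0.285],
    [-0.2, 0.141, -0.718, -0.51, 0, 0, -0.285],
    [-0.2, 0.141, -0.718, -0.51, 0, 0, -0.285],
  ],
)

```text
t: 34.53
eef_pos: [620.4, 260.2, 190.1]
tcp_rot: [-0.001, -0.078, 0.997, -0.0]
ft_force: [-0.5, 1.0, -0.7]
grip_width: 48.9
gripper_force: 42.1
```

Emit:
move_arm(
  moves=[
    [-0.2, 0.2, -0.25, 0, 0, 0, 0],
    [-0.2, 0.4, -0.5, 0, 0, 0, 0],
    [-0.2, 0.6, -0.75, 0, 0, 0, 0],
    [-0.2, 0.8, -0.99, 0, 0, 0, 0],
    [-0.2, 0.8, -0.99, 0, 0, 0, 0],
  ],
)

```text
t: 34.95
eef_pos: [541.0, 124.1, 189.6]
tcp_rot: [-0.003, -0.077, 0.997, -0.001]
ft_force: [1.2, 0.1, -1.0]
grip_width: 48.8
gripper_force: 42.1
```

Emit:
move_arm(
  moves=[
    [-0.2, 0.23, -0.29, 0, 0, 0, 0],
    [-0.2, 0.467, -0.58, 0, 0, 0, 0],
    [-0.2, 0.467, -0.58, 0, 0, 0, 0],
    [-0.2, 0.467, -0.58, 0, 0, 0, 0],
  ],
)

```text
t: 35.28
eef_pos: [499.7, 49.0, 190.5]
tcp_rot: [-0.001, -0.078, 0.997, 0.0]
ft_force: [1.0, 1.2, -1.1]
grip_width: 48.6
gripper_force: 42.1
```

Emit:
move_arm(
  moves=[
    [-0.2, 0.165, -0.33, 0, 0, 0, 0],
    [-0.2, 0.165, -0.66, 0, 0, 0, 0],
    [-0.2, 0.165, -0.99, 0, 0, 0, 0],
    [-0.2, 0.165, -0.99, 0, 0, 0, 0],
  ],
)

```text
t: 35.62
eef_pos: [502.5, -75.1, 190.8]
tcp_rot: [0.001, -0.077, 0.997, -0.001]
ft_force: [-0.4, 0.8, -0.2]
grip_width: 48.6
gripper_force: 42.2
```

Emit:
move_arm(
  moves=[
    [-0.2, 0.093, -0.3, 0.3, 0, 0, 0],
    [-0.2, 0.093, -0.555, 0.6, 0, 0, 0],
    [-0.2, 0.093, -0.555, 0.8, 0, 0, 0],
    [-0.2, 0.093, -0.555, 0.8, 0, 0, 0],
    [-0.2, 0.093, -0.555, 0.8, 0, 0, 0],
    [-0.2, 0.093, -0.555, 0.8, 0, 0, 0],
    [-0.2, 0.093, -0.555, 0.8, 0, 0, 0],
  ],
)

```text
t: 36.2
eef_pos: [501.2, -137.1, 96.8]
tcp_rot: [0.001, -0.08, 0.997, -0.0]
ft_force: [0.4, 0.6, -0.8]
grip_width: 48.6
gripper_force: 42.3
```

Run:
```python
from h import *
o,e,M=pose();print(e,o["grip_width"])
plan([(498.9,-138.1,48,99.13)])
```

```text
[ 501.243 -137.094   96.767] 48.56682212806839
rows 3 [ 0.021 -0.005  0.406] rz 0.001 -> [ 498.955 -138.12    48.042]
```

Emit:
move_arm(
  moves=[
    [-0.2, 0.02, -0.005, 0.2, 0, 0, 0],
    [-0.2, 0.02, -0.005, 0.4, 0, 0, 0],
    [-0.2, 0.02, -0.005, 0.41, 0, 0, 0],
    [-0.2, 0.02, -0.005, 0.41, 0, 0, 0],
    [-0.2, 0.02, -0.005, 0.41, 0, 0, 0],
    [-0.2, 0.02, -0.005, 0.41, 0, 0, 0],
    [-0.2, 0.02, -0.005, 0.41, 0, 0, 0],
  ],
)

```text
t: 36.78
eef_pos: [498.6, -139.1, 47.6]
tcp_rot: [0.001, -0.08, 0.997, -0.001]
ft_force: [-0.0, -0.0, 0.1]
grip_width: 49.0
gripper_force: 42.3
```

Run:
```python
from h import *
o,e,M=pose();print(e,o["grip_width"])
p,im,h=shot("wrist");holes(p,h,e,M)
plan([(498.9,-138.1,44,99.13)])
```

```text
[ 498.56  -139.062   47.558] 48.95110281837045
hole (326.0783996582031, 404.192138671875) (9.999979972839355, 17.999921798706055) [-32.84    0.106  -3.433] 
hole (326.50665283203125, 243.37350463867188) (17.853303909301758, 22.598438262939453) [35.346  0.215 -3.573] 
rows 2 [-0.006  0.007  0.027] rz 0.001 -> [ 498.917 -138.111   44.051]
```

Emit:
move_arm(
  moves=[
    [-0.2, -0.004, 0.007, 0.027, 0, 0, 0],
    [-0.2, -0.004, 0.007, 0.027, 0, 0, 0],
    [-0.2, -0.004, 0.007, 0.027, 0, 0, 0],
    [-0.2, -0.004, 0.007, 0.027, 0, 0, 0],
    [-0.2, -0.004, 0.007, 0.027, 0, 0, 0],
  ],
)

```text
t: 37.25
eef_pos: [497.8, -137.9, 42.8]
tcp_rot: [-0.0, -0.08, 0.997, 0.0]
ft_force: [-0.6, 0.3, -1.1]
grip_width: 48.9
gripper_force: 42.3
```

Run:
```python
from h import *
o,e,M=pose();print(e,o["ft_force"]);plan([(498.9,-138.1,29.5,99.13)])
```

```text
[ 497.753 -137.875   42.818] [-0.644  0.334 -1.107]
rows 2 [-0.009 -0.003  0.111] rz 0.0 -> [ 498.875 -138.057   29.498]
```

Emit:
move_arm(
  moves=[
    [-0.2, -0.009, -0.002, 0.01, 0, 0, 0],
    [-0.2, -0.009, -0.002, 0.04, 0, 0, 0],
    [-0.2, -0.009, -0.002, 0.07, 0, 0, 0],
    [-0.2, -0.009, -0.002, 0.1, 0, 0, 0],
    [-0.2, -0.009, -0.002, 0.112, 0, 0, 0],
    [-0.2, -0.009, -0.002, 0.112, 0, 0, 0],
    [-0.2, -0.009, -0.002, 0.112, 0, 0, 0],
    [-0.2, -0.009, -0.002, 0.112, 0, 0, 0],
  ],
)

```text
t: 37.92
eef_pos: [498.8, -137.9, 29.8]
tcp_rot: [-0.0, -0.08, 0.997, -0.0]
ft_force: [-2.9, 1.1, 10.1]
grip_width: 48.9
gripper_force: 43.2
```

Emit:
move_arm(
  moves=[
    [0.4, 0, 0, 0, 0, 0, 0],
    [0.4, 0, 0, 0, 0, 0, 0],
    [0.4, 0, 0, 0, 0, 0, 0],
    [0.4, 0, 0, -0.05, 0, 0, 0],
    [0.4, 0, 0, -0.3, 0, 0, 0],
    [0.4, 0, 0, -0.6, 0, 0, 0],
    [0.4, 0, 0, -0.99, 0, 0, 0],
    [0.4, 0, 0, -0.99, 0, 0, 0],
    [0.4, 0, 0, -0.99, 0, 0, 0],
  ],
)

```text
t: 38.67
eef_pos: [500.9, -138.8, 151.4]
tcp_rot: [0.003, -0.08, 0.997, -0.001]
ft_force: [-0.1, 0.1, -0.6]
grip_width: 60.0
gripper_force: 0.0
```

Run:
```python
from h import *
p,im,h=shot("wrist","w15");o,e,M=pose();print(e,o["grip_width"])
greens(p,h,33)
p,im,h=shot("top","t15");H,S,V=(h[...,i].astype(int) for i in range(3))
m=((H>8)&(H<22)&(S>225)&(V>225)).astype(np.uint8)
for c in blobs(m,60):
    r=rect(p,c,48);print("handle",c.mean(0),*r)
m=((V<85)&(S<140)).astype(np.uint8);m=cv2.morphologyEx(m,cv2.MORPH_CLOSE,np.ones((9,9)))
for c in blobs(m,1500): print("dark",c.mean(0),*rect(p,c,8))
```

```text
[ 499.609 -138.227  149.307] 59.74477796837899
green [ 28 156] [126 284] [ 524.987 -301.274] (np.float32(89.434685), np.float32(51.70002)) 9.217766
green [289 155] [369 285] [ 498.52  -137.765] (np.float32(88.64143), np.float32(49.577408)) 9.24192
green [155 155] [244 285] [ 511.707 -219.574] (np.float32(89.28433), np.float32(50.558533)) 9.319382
dark [304.158 457.507] [-55.316 -18.874] (np.float32(262.12628), np.float32(126.324394)) -78.673676
dark [260.493 264.099] [432.658  83.397] (np.float32(222.03613), np.float32(140.18102)) -68.68336
dark [ 60.408 263.021] [433.781 655.729] (np.float32(217.1955), np.float32(70.3921)) -0.029045105
dark [ 89.058 126.415] [835.168 621.428] (np.float32(330.9805), np.float32(234.12184)) -78.56203
```

View pics/w15.png

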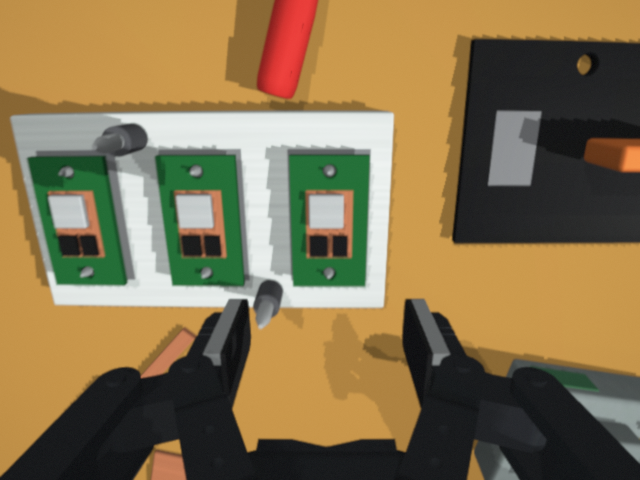

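All three boards are seated, with pins showing through both holes at (66–88), (196–206) and (329). The cover still lies to the right with its handle at (612,153). Next I'll go over the cover.

Run:
```python
from h import *
plan([(421,105,185,9.4)])
```

```text
rows 14 [ 0.149  0.99  -0.145] rz 0.998 -> [462.088 -23.412 165.366]
rows 4 [ 0.99  -0.146 -0.146] rz 0.0 -> [425.491  90.96  182.89 ]
rows 2 [ 0.122 -0.018 -0.018] rz 0.0 -> [420.98  105.054 185.051]
```

Emit:
move_arm(
  moves=[
    [0.4, 0.149, 0.3, -0.145, 0, 0, 0.94],
    [0.4, 0.149, 0.6, -0.145, 0, 0, 0.94],
    [0.4, 0.149, 0.99, -0.145, 0, 0, 0.94],
    [0.4, 0.149, 0.99, -0.145, 0, 0, 0.94],
    [0.4, 0.149, 0.99, -0.145, 0, 0, 0.94],
    [0.4, 0.149, 0.99, -0.145, 0, 0, 0.94],
    [0.4, 0.149, 0.99, -0.145, 0, 0, 0.94],
    [0.4, 0.149, 0.99, -0.145, 0, 0, 0.94],
    [0.4, 0.149, 0.99, -0.145, 0, 0, 0.94],
    [0.4, 0.149, 0.99, -0.145, 0, 0, 0.94],
    [0.4, 0.149, 0.99, -0.145, 0, 0, 0.94],
    [0.4, 0.149, 0.99, -0.145, 0, 0, 0.94],
  ],
)

```text
t: 39.77
eef_pos: [461.0, -23.3, 163.8]
tcp_rot: [-0.002, 0.614, 0.789, -0.001]
ft_force: [0.6, 0.1, -0.2]
grip_width: 60.2
gripper_force: 0.0
```

Run:
```python
from h import *
plan([(421,105,185,9.4)])
```

```text
rows 4 [ 0.99  -0.054 -0.155] rz 0.053 -> [425.64   90.296 182.607]
rows 2 [ 0.127 -0.018 -0.02 ] rz 0.0 -> [421.017 104.973 185.033]
```

Emit:
move_arm(
  moves=[
    [0.4, 0.99, -0.054, -0.155, 0, 0, 0.053],
    [0.4, 0.99, -0.054, -0.155, 0, 0, 0.053],
    [0.4, 0.99, -0.054, -0.155, 0, 0, 0.053],
    [0.4, 0.99, -0.054, -0.155, 0, 0, 0.053],
    [0.4, 0.99, -0.054, -0.155, 0, 0, 0.053],
  ],
)

```text
t: 40.18
eef_pos: [424.7, 91.2, 183.0]
tcp_rot: [-0.001, 0.643, 0.766, -0.001]
ft_force: [-0.0, -0.5, -0.1]
grip_width: 59.8
gripper_force: 0.0
```

Emit:
move_arm(
  moves=[
    [0.3, 0.127, -0.018, 0, 0, 0, 0],
    [0.3, 0.127, -0.018, 0, 0, 0, 0],
    [0.3, 0.127, -0.018, 0, 0, 0, 0],
    [0.3, 0.127, -0.018, 0, 0, 0, 0],
    [0.3, 0.127, -0.018, 0, 0, 0, 0],
  ],
)

```text
t: 40.6
eef_pos: [421.6, 103.6, 183.8]
tcp_rot: [-0.0, 0.645, 0.765, -0.0]
ft_force: [-0.9, -0.6, 0.8]
grip_width: 55.2
gripper_force: 0.0
```

```bash
cat >> h.py <<'E'
def handle(p,h,z):
    H,S,V=(h[...,i].astype(int) for i in range(3))
    dk=cv2.morphologyEx((V<60).astype(np.uint8),cv2.MORPH_OPEN,np.ones((3,3)))
    dk[330:]=0
    c=max(blobs(dk,3000),key=cv2.contourArea);hull=cv2.convexHull(c)
    print("cover blob",c.min(0),c.max(0),*rect(p,hull.reshape(-1,2),8))
    f=np.zeros(dk.shape,np.uint8);cv2.fillConvexPoly(f,hull,1)
    m=((H>=14)&(H<20)&(V>=245)).astype(np.uint8)*f
    for b in blobs(m,200): print("handle",b.min(0),b.max(0),*rect(p,b,z))
E
python3 - <<'E'
from h import *
p,im,h=shot("wrist","w16");o,e,M=pose();print(e,np.degrees(np.arctan2(M[1,1],M[0,1])))
handle(p,h,48)
E
```

```text
[421.623 103.669 183.934] 9.73583257142491
cover blob [224 103] [409 329] [416.179  83.323] (np.float32(190.26735), np.float32(136.94112)) -80.608444
handle [306 226] [324 312] [420.102  63.889] (np.float32(68.09629), np.float32(12.967728)) -80.33083
```

View pics/w16.png

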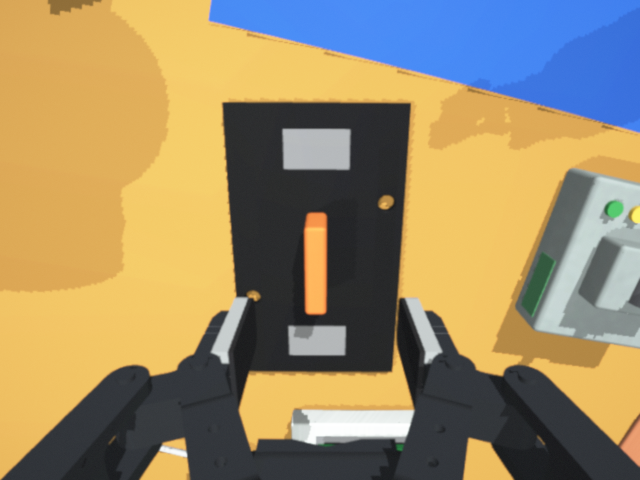

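The cover has not moved: its handle is at (316,263), which gives (420.1, 63.9). I'll regrip it at the same TCP where I released it.

Run:
```python
from h import *
plan([(420.1,64.6,80,9.5),(420.1,64.6,25,9.5)])
```

```text
rows 4 [-0.319 -0.067  0.866] rz 0.003 -> [420.124  64.556  80.024]
rows 3 [0.    0.    0.459] rz -0.0 -> [420.099  64.543  24.944]
```

Emit:
move_arm(
  moves=[
    [0.2, -0.319, -0.067, 0.3, 0, 0, 0],
    [0.2, -0.319, -0.067, 0.6, 0, 0, 0],
    [0.2, -0.319, -0.067, 0.86, 0, 0, 0],
    [0.2, -0.319, -0.067, 0.86, 0, 0, 0],
    [0.2, -0.319, -0.067, 0.86, 0, 0, 0],
    [0.2, -0.319, -0.067, 0.86, 0, 0, 0],
  ],
)

```text
t: 41.15
eef_pos: [420.9, 65.3, 82.4]
tcp_rot: [0.0, 0.644, 0.765, 0.0]
ft_force: [0.5, 0.3, 1.0]
grip_width: 51.1
gripper_force: 0.0
```

Emit:
move_arm(
  moves=[
    [0.2, 0, 0, 0.2, 0, 0, 0],
    [0.2, 0, 0, 0.4, 0, 0, 0],
    [0.2, 0, 0, 0.45, 0, 0, 0],
    [0.2, 0, 0, 0.45, 0, 0, 0],
    [0.2, 0, 0, 0.45, 0, 0, 0],
    [0.2, 0, 0, 0.45, 0, 0, 0],
    [0.2, 0, 0, 0.45, 0, 0, 0],
  ],
)

```text
t: 41.73
eef_pos: [421.2, 65.4, 28.3]
tcp_rot: [0.001, 0.644, 0.765, 0.001]
ft_force: [0.8, -0.9, 0.7]
grip_width: 51.4
gripper_force: 0.0
```

Run:
```python
from h import *
o,e,M=pose();print(e,o["ft_force"],o["grip_width"],np.degrees(np.arctan2(M[1,1],M[0,1])))
plan([(420.1,64.6,25,9.5)])
```

```text
[421.188  65.448  28.334] [ 0.783 -0.892  0.681] 51.41117777551353 9.812890011683253
rows 2 [-0.005 -0.01   0.028] rz 0.003 -> [420.116  64.652  24.972]
```

Emit:
move_arm(
  moves=[
    [0.2, -0.005, -0.008, 0.026, 0, 0, 0.003],
    [0.2, -0.005, -0.008, 0.026, 0, 0, 0.003],
    [0.2, -0.005, -0.008, 0.026, 0, 0, 0.003],
    [-0.9, -0.005, -0.008, 0.026, 0, 0, 0.003],
    [-0.9, -0.005, -0.008, 0.026, 0, 0, 0.003],
    [-0.9, -0.005, -0.008, 0.026, 0, 0, 0.003],
    [-0.9, -0.005, -0.008, 0.026, 0, 0, 0.003],
    [-0.9, -0.005, -0.008, 0.026, 0, 0, 0.003],
    [-0.9, -0.005, -0.008, 0.026, 0, 0, 0.003],
  ],
  force=60,
)

```text
t: 42.48
eef_pos: [419.4, 64.6, 24.1]
tcp_rot: [0.0, 0.646, 0.763, 0.0]
ft_force: [-1.8, 0.8, 4.5]
grip_width: 15.1
gripper_force: 59.3
```

Run:
```python
from h import *
o,e,M=pose();print(e,o["ft_force"],o["grip_width"],np.degrees(np.arctan2(M[1,1],M[0,1])))
plan([(420,64.6,144,9.5),(511.6,-218,165,9.5)])
```

```text
[419.368  64.645  24.084] [-1.804  0.754  4.485] 15.065617186455796 9.533206871222939
rows 4 [-0.001  0.005 -0.999] rz 0.0 -> [419.94   64.629 143.964]
rows 4 [-0.99   0.147 -0.071] rz 0.0 -> [457.009 -49.609 152.499]
rows 4 [-0.99   0.147 -0.071] rz 0.0 -> [ 494.078 -163.847  161.034]
rows 3 [-0.469  0.069 -0.033] rz 0.0 -> [ 511.563 -217.978  165.002]
```

Emit:
move_arm(
  moves=[
    [-0.9, 0, 0, -0.05, 0, 0, 0],
    [-0.9, 0, 0, -0.3, 0, 0, 0],
    [-0.9, 0, 0, -0.6, 0, 0, 0],
    [-0.9, 0, 0, -0.99, 0, 0, 0],
    [-0.9, 0, 0, -0.99, 0, 0, 0],
    [-0.9, 0, 0, -0.99, 0, 0, 0],
  ],
)

```text
t: 42.98
eef_pos: [421.0, 64.6, 144.9]
tcp_rot: [0.002, 0.646, 0.763, 0.002]
ft_force: [0.1, -0.8, -3.6]
grip_width: 15.6
gripper_force: 59.8
```

Emit:
move_arm(
  moves=[
    [-0.9, -0.25, 0.04, -0.07, 0, 0, 0],
    [-0.9, -0.5, 0.07, -0.07, 0, 0, 0],
    [-0.9, -0.75, 0.11, -0.07, 0, 0, 0],
    [-0.9, -0.99, 0.147, -0.07, 0, 0, 0],
    [-0.9, -0.99, 0.147, -0.07, 0, 0, 0],
  ],
)

```text
t: 43.4
eef_pos: [457.2, -53.6, 149.4]
tcp_rot: [0.0, 0.647, 0.762, -0.001]
ft_force: [-0.1, -1.8, -3.0]
grip_width: 15.1
gripper_force: 59.6
```

Emit:
move_arm(
  moves=[
    [-0.9, -0.25, 0.04, -0.07, 0, 0, 0],
    [-0.9, -0.5, 0.07, -0.07, 0, 0, 0],
    [-0.9, -0.75, 0.11, -0.07, 0, 0, 0],
    [-0.9, -0.99, 0.147, -0.07, 0, 0, 0],
    [-0.9, -0.99, 0.147, -0.07, 0, 0, 0],
  ],
)

```text
t: 43.82
eef_pos: [494.2, -167.9, 157.5]
tcp_rot: [0.0, 0.647, 0.762, -0.001]
ft_force: [0.3, 0.3, -2.3]
grip_width: 15.3
gripper_force: 59.6
```

Emit:
move_arm(
  moves=[
    [-0.9, -0.25, 0.04, 0, 0, 0, 0],
    [-0.9, -0.45, 0.07, 0, 0, 0, 0],
    [-0.9, -0.47, 0.07, 0, 0, 0, 0],
    [-0.9, -0.47, 0.07, 0, 0, 0, 0],
    [-0.9, -0.47, 0.07, 0, 0, 0, 0],
    [-0.9, -0.47, 0.07, 0, 0, 0, 0],
  ],
)

```text
t: 44.32
eef_pos: [510.1, -216.7, 158.5]
tcp_rot: [-0.001, 0.646, 0.764, -0.0]
ft_force: [-1.1, -0.5, -3.4]
grip_width: 15.4
gripper_force: 59.7
```

Run:
```python
from h import *
o,e,M=pose();print(e,o["ft_force"],o["grip_width"],np.degrees(np.arctan2(M[1,1],M[0,1])))
plan([(511.6,-218.1,100,9.5)])
```

```text
[ 510.051 -216.737  158.479] [-1.072 -0.486 -3.403] 15.408665212115542 9.564616383473188
rows 3 [-0.014  0.012  0.487] rz 0.001 -> [ 511.635 -218.071  100.034]
```

Emit:
move_arm(
  moves=[
    [-0.9, -0.014, 0.012, 0.2, 0, 0, 0],
    [-0.9, -0.014, 0.012, 0.4, 0, 0, 0],
    [-0.9, -0.014, 0.012, 0.48, 0, 0, 0],
    [-0.9, -0.014, 0.012, 0.48, 0, 0, 0],
    [-0.9, -0.014, 0.012, 0.48, 0, 0, 0],
    [-0.9, -0.014, 0.012, 0.48, 0, 0, 0],
    [-0.9, -0.014, 0.012, 0.48, 0, 0, 0],
    [-0.9, -0.014, 0.012, 0.48, 0, 0, 0],
  ],
)

```text
t: 44.98
eef_pos: [513.3, -219.8, 103.0]
tcp_rot: [0.001, 0.646, 0.763, 0.0]
ft_force: [0.2, -0.4, -3.6]
grip_width: 15.3
gripper_force: 59.5
```

Run:
```python
from h import *
p,im,h=shot("wrist","w17")
o,e,M=pose();print(e,o["ft_force"],o["grip_width"],np.degrees(np.arctan2(M[1,1],M[0,1])))
plan([(511.6,-218.1,96,9.5)])
```

```text
[ 513.171 -219.755  102.841] [ 0.605  0.838 -3.987] 15.279267009271237 9.533898308726323
rows 2 [ 0.016 -0.011  0.057] rz 0.0 -> [ 511.56  -218.085   95.998]
```

View pics/w17.png

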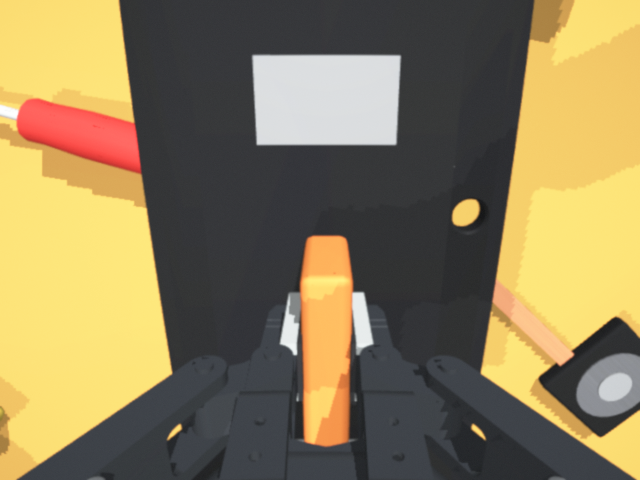

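The handle is held squarely. The hole at (467,213) shows the table through it at this angle, so it gives no check on the posts. I'll correct the lateral offset by the recorded flush pose before lowering.

Emit:
move_arm(
  moves=[
    [-0.9, 0.014, -0.008, 0.045, 0, 0, 0],
    [-0.9, 0.014, -0.008, 0.045, 0, 0, 0],
    [-0.9, 0.014, -0.008, 0.045, 0, 0, 0],
    [-0.9, 0.014, -0.008, 0.045, 0, 0, 0],
    [-0.9, 0.014, -0.008, 0.045, 0, 0, 0],
    [-0.9, 0.014, -0.008, 0.045, 0, 0, 0],
    [-0.9, 0.014, -0.008, 0.045, 0, 0, 0],
  ],
)

```text
t: 45.62
eef_pos: [511.5, -218.0, 96.6]
tcp_rot: [0.0, 0.646, 0.763, -0.0]
ft_force: [0.9, -0.7, -3.2]
grip_width: 15.2
gripper_force: 59.6
```

Run:
```python
from h import *
o,e,M=pose();print(e,o["ft_force"],o["grip_width"],np.degrees(np.arctan2(M[1,1],M[0,1])))
plan([(511.7,-218.1,80,9.5)])
```

```text
[ 511.487 -218.043   96.558] [ 0.895 -0.662 -3.208] 15.23678530437769 9.53129734393112
rows 2 [-0.001  0.002  0.138] rz 0.0 -> [ 511.745 -218.123   79.998]
```

Emit:
move_arm(
  moves=[
    [-0.9, 0, 0.001, 0.02, 0, 0, 0],
    [-0.9, 0, 0.001, 0.04, 0, 0, 0],
    [-0.9, 0, 0.001, 0.06, 0, 0, 0],
    [-0.9, 0, 0.001, 0.08, 0, 0, 0],
    [-0.9, 0, 0.001, 0.1, 0, 0, 0],
    [-0.9, 0, 0.001, 0.12, 0, 0, 0],
    [-0.9, 0, 0.001, 0.14, 0, 0, 0],
    [-0.9, 0, 0.001, 0.14, 0, 0, 0],
    [-0.9, 0, 0.001, 0.14, 0, 0, 0],
  ],
)

```text
t: 46.37
eef_pos: [511.5, -217.9, 79.5]
tcp_rot: [-0.0, 0.646, 0.763, -0.0]
ft_force: [0.6, -0.3, -3.1]
grip_width: 15.3
gripper_force: 59.6
```

Emit:
move_arm(
  moves=[
    [-0.9, 0, 0, 0.02, 0, 0, 0],
    [-0.9, 0, 0, 0.04, 0, 0, 0],
    [-0.9, 0, 0, 0.06, 0, 0, 0],
    [-0.9, 0, 0, 0.08, 0, 0, 0],
    [-0.9, 0, 0, 0.095, 0, 0, 0],
    [-0.9, 0, 0, 0.095, 0, 0, 0],
    [-0.9, 0, 0, 0.095, 0, 0, 0],
    [-0.9, 0, 0, 0.095, 0, 0, 0],
  ],
)

```text
t: 47.03
eef_pos: [511.5, -217.9, 68.2]
tcp_rot: [-0.0, 0.646, 0.763, 0.0]
ft_force: [-0.1, 0.1, -3.3]
grip_width: 15.6
gripper_force: 59.7
```

Emit:
move_arm(
  moves=[
    [-0.9, 0, 0, 0.006, 0, 0, 0],
    [-0.9, 0, 0, 0.012, 0, 0, 0],
    [-0.9, 0, 0, 0.012, 0, 0, 0],
    [-0.9, 0, 0, 0.012, 0, 0, 0],
  ],
)

```text
t: 47.37
eef_pos: [511.6, -218.0, 68.1]
tcp_rot: [0.0, 0.646, 0.763, -0.0]
ft_force: [-4.8, 3.3, 12.5]
grip_width: 15.3
gripper_force: 62.1
```

Emit:
move_arm(
  moves=[
    [0, 0, 0, 0, 0, 0, 0],
    [0, 0, 0, 0, 0, 0, 0],
    [0, 0, 0, 0, 0, 0, 0],
    [0, 0, 0, 0, 0, 0, 0],
    [0, 0, 0, -0.3, 0, 0, 0],
    [0, 0, 0, -0.6, 0, 0, 0],
    [0, 0, 0, -0.99, 0, 0, 0],
    [0, 0, 0, -0.99, 0, 0, 0],
    [0, 0, 0, -0.99, 0, 0, 0],
  ],
)

```text
t: 48.12
eef_pos: [513.4, -219.0, 188.5]
tcp_rot: [0.003, 0.646, 0.763, 0.001]
ft_force: [0.0, 0.2, -0.8]
grip_width: 42.8
gripper_force: 0.0
```

Run:
```python
from h import *
p,im,h=shot("wrist","w18");o,e,M=pose();print(e,o["grip_width"]);cover_wrist(p,h)
m=np.zeros((480,640),bool);m[150:330,280:360]=1
m&=(h[...,0]>=14)&(h[...,0]<20)&(h[...,2]>=245)
for c in blobs(m,200): print(c.min(0),c.max(0),*rect(p,c,92))
p=ctrl.camera_params("top");im=cv2.imread("pics/top0.png");h=cv2.cvtColor(im,cv2.COLOR_BGR2HSV);H,S,V=h[...,0],h[...,1],h[...,2]
m=(S<90)&(V>70);m[:150]=0;m[220:]=0;m[:,:233]=0;m[:,300:]=0
m=cv2.morphologyEx(m.astype(np.uint8),cv2.MORPH_CLOSE,np.ones((7,7)))
for c in blobs(m,500): print("tester",c.min(0),c.max(0),*rect(p,cv2.convexHull(c).reshape(-1,2),40))
plan([(511.5,-200,195,9.5),(570,102,195,9.5)])
```

```text
[ 512.177 -218.317  186.33 ] 42.62289610914225
[310 173] [334 289] [ 510.974 -216.444] (np.float32(73.43857), np.float32(13.874782)) -80.36303
tester [239 163] [288 205] [655.993  99.358] (np.float32(131.15799), np.float32(116.84417)) 88.52661
rows 2 [ 0.151  0.02  -0.072] rz 0.0 -> [ 511.526 -200.04   194.948]
rows 5 [ 0.99   0.37  -0.001] rz 0.0 -> [535.63  -75.526 194.974]
rows 5 [ 0.99   0.37  -0.001] rz 0.0 -> [559.735  48.988 194.999]
rows 3 [ 0.421  0.158 -0.   ] rz 0.0 -> [570.063 101.951 194.959]
```

Emit:
move_arm(
  moves=[
    [-1, 0.15, 0.02, -0.072, 0, 0, 0.12],
    [-1, 0.15, 0.02, -0.072, 0, 0, 0.12],
    [-1, 0.15, 0.02, -0.072, 0, 0, 0.12],
    [-1, 0.15, 0.02, -0.072, 0, 0, 0.12],
    [-1, 0.15, 0.02, -0.072, 0, 0, 0.12],
  ],
)

```text
t: 48.58
eef_pos: [510.4, -199.8, 193.0]
tcp_rot: [-0.001, 0.714, 0.7, -0.0]
ft_force: [0.0, -0.6, 0.3]
grip_width: 0.1
gripper_force: 0.0
```

Run:
```python
from h import *
o,e,M=pose();print(e,o["grip_width"]);plan([(570,102,195,-1.5)])
```

```text
[ 510.376 -199.769  192.997] 0.14521791752002794
rows 4 [ 0.99   0.175 -0.006] rz 0.004 -> [533.742 -81.412 193.777]
rows 4 [ 0.99   0.169 -0.006] rz 0.0 -> [557.132  36.815 194.556]
rows 3 [ 0.546  0.093 -0.003] rz 0.0 -> [570.007 102.019 194.949]
```

Emit:
move_arm(
  moves=[
    [-1, 0.99, 0.172, 0, 0, 0, 0],
    [-1, 0.99, 0.172, 0, 0, 0, 0],
    [-1, 0.99, 0.172, 0, 0, 0, 0],
    [-1, 0.99, 0.172, 0, 0, 0, 0],
  ],
)

```text
t: 48.92
eef_pos: [534.4, -76.3, 193.6]
tcp_rot: [-0.001, 0.713, 0.701, 0.001]
ft_force: [-0.2, -0.3, 0.3]
grip_width: -0.1
gripper_force: 0.0
```

Emit:
move_arm(
  moves=[
    [-1, 0.99, 0.17, 0, 0, 0, 0],
    [-1, 0.99, 0.17, 0, 0, 0, 0],
    [-1, 0.99, 0.17, 0, 0, 0, 0],
    [-1, 0.99, 0.17, 0, 0, 0, 0],
  ],
)

```text
t: 49.25
eef_pos: [557.7, 41.9, 193.6]
tcp_rot: [-0.001, 0.713, 0.701, 0.001]
ft_force: [-0.3, -0.4, -0.2]
grip_width: -0.3
gripper_force: 0.0
```

Emit:
move_arm(
  moves=[
    [-1, 0.54, 0.093, 0, 0, 0, 0],
    [-1, 0.54, 0.093, 0, 0, 0, 0],
    [-1, 0.54, 0.093, 0, 0, 0, 0],
    [-1, 0.54, 0.093, 0, 0, 0, 0],
    [-1, 0.54, 0.093, 0, 0, 0, 0],
    [-1, 0.54, 0.093, 0, 0, 0, 0],
  ],
)

```text
t: 49.75
eef_pos: [569.7, 100.2, 194.0]
tcp_rot: [-0.0, 0.715, 0.699, -0.0]
ft_force: [-0.1, 0.4, 0.3]
grip_width: -0.1
gripper_force: 0.0
```

```bash
cat >> h.py <<'E'
def ball(n,z=132,save=None):
    p,im,h=shot(n,save);H,S,V=(h[...,i].astype(int) for i in range(3))
    for c in blobs(((H<5)|(H>175))&(S>150)&(V>110),40 if n=="top" else 200):
        (x,y),r=cv2.minEnclosingCircle(c);print(n,"ball",(x,y),r,cast(p,[(x,y)],z)[0])
E
python3 - <<'E'
from h import *
ball("wrist");ball("top")
o,e,M=pose();print(e,o["grip_width"]);plan([(572,102,133,-1.5)])
E
```

```text
wrist ball (435.55413818359375, 262.0254821777344) 25.104888916015625 [626.507  98.845 132.   ]
top ball (364.5, 285.5) 14.916534423828125 [ 373.709 -169.229  132.   ]
[569.755 100.23  194.219] -0.29169016299287576
rows 3 [0.015 0.018 0.51 ] rz 0.002 -> [571.942 101.968 133.018]
```

Emit:
move_arm(
  moves=[
    [-1, -0.008, 0.02, 0.25, 0, 0, 0],
    [-1, -0.008, 0.02, 0.51, 0, 0, 0],
    [-1, -0.008, 0.02, 0.51, 0, 0, 0],
    [-1, -0.008, 0.02, 0.51, 0, 0, 0],
    [-1, -0.008, 0.02, 0.51, 0, 0, 0],
    [-1, -0.008, 0.02, 0.51, 0, 0, 0],
  ],
)

```text
t: 50.35
eef_pos: [573.4, 100.2, 135.0]
tcp_rot: [0.001, 0.715, 0.699, 0.001]
ft_force: [-0.1, 0.5, 0.4]
grip_width: 0.3
gripper_force: 0.0
```

Emit:
move_arm(
  moves=[
    [-1, 0, 0.1, 0, 0, 0, 0],
    [-1, 0, 0.2, 0, 0, 0, 0],
    [-1, 0, 0.3, 0, 0, 0, 0],
    [-1, 0, 0.4, 0, 0, 0, 0],
    [-1, 0, 0.5, 0, 0, 0, 0],
    [-1, 0, 0.6, 0, 0, 0, 0],
    [-1, 0, 0.7, 0, 0, 0, 0],
    [-1, 0, 0.8, 0, 0, 0, 0],
    [-1, 0, 0.8, 0, 0, 0, 0],
    [-1, 0, 0.8, 0, 0, 0, 0],
  ],
)

```text
t: 51.18
eef_pos: [668.8, 98.2, 134.1]
tcp_rot: [0.001, 0.715, 0.699, 0.001]
ft_force: [0.1, -0.1, 0.2]
grip_width: -0.0
gripper_force: 0.0
```

Run:
```python
from h import *
ball("wrist",save="w19")
o,e,M=pose();print(e,o["ft_force"])
```

```text
wrist ball (398.56475830078125, 324.8683776855469) 34.322566986083984 [696.289  97.512 132.   ]
[668.286  98.239 133.971] [0.081 0.884 0.842]
```

Emit:
move_arm(
  moves=[
    [-1, 0, 0.02, 0, 0, 0, 0],
    [-1, 0, 0.04, 0, 0, 0, 0],
    [-1, 0, 0.06, 0, 0, 0, 0],
    [-1, 0, 0.07, 0, 0, 0, 0],
    [-1, 0, 0.07, 0, 0, 0, 0],
    [-1, 0, 0.07, 0, 0, 0, 0],
  ],
)

```text
t: 51.73
eef_pos: [671.7, 98.2, 133.3]
tcp_rot: [-0.003, 0.715, 0.699, -0.003]
ft_force: [-21.0, 0.0, 14.5]
grip_width: 0.0
gripper_force: 11.3
```

Run:
```python
from h import *
ball("wrist")
o,e,M=pose();print(e,o["ft_force"])
```

```text
wrist ball (392.4032287597656, 326.19891357421875) 34.28336715698242 [696.718  97.721 132.   ]
[671.682  98.269 133.336] [-21.003  -0.919  13.406]
```

Emit:
move_arm(
  moves=[
    [-1, 0, -0.1, 0, 0, 0, 0],
    [-1, 0, -0.3, 0, 0, 0, 0],
    [-1, 0, -0.5, 0, 0, 0, 0],
    [-1, 0, -0.7, 0, 0, 0, 0],
    [-1, 0, -0.7, -0.3, 0, 0, 0],
    [-1, 0, -0.9, -0.6, 0, 0, 0],
    [-1, 0, -0.9, -0.9, 0, 0, 0],
    [-1, 0, -0.9, -0.9, 0, 0, 0],
    [-1, 0, -0.9, -0.9, 0, 0, 0],
    [-1, 0, -0.9, -0.9, 0, 0, 0],
  ],
)

```text
t: 52.62
eef_pos: [568.6, 100.4, 241.3]
tcp_rot: [0.0, 0.715, 0.699, 0.0]
ft_force: [-0.4, -1.3, 0.1]
grip_width: 0.1
gripper_force: 0.0
```

Run:
```python
from h import *
ball("wrist");ball("top",save="t20")
p,im,h=shot("scene","s20")
o,e,M=pose();print(e,o["ft_force"],o["t"])
a=cv2.imread("pics/s20.png")[120:380,120:480];cv2.imwrite("pics/s20c.png",cv2.resize(a,(800,578),interpolation=cv2.INTER_CUBIC))
```

```text
wrist ball (527.4000854492188, 230.63662719726562) 20.393795013427734 [696.771  98.566 132.   ]
top ball (363.5, 285.0) 15.207006454467773 [ 374.893 -166.766  132.   ]
[567.995 100.369 239.872] [ 0.356 -0.466 -0.717] 52.7667
```

View pics/s20c.png

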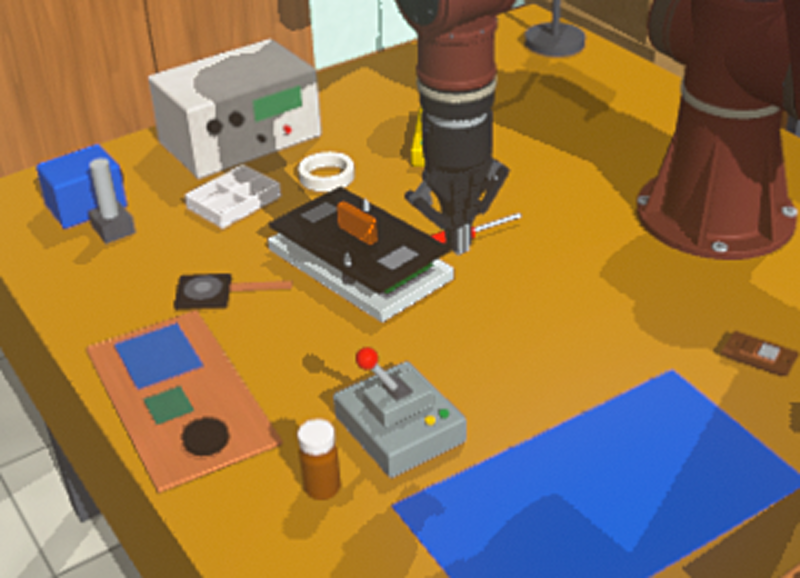

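The view shows the cover flush on the jig, and the lever leaning to its far side with the ball at (367,357). Before handing in, I'll check the lever travel with the scene camera.

Run:
```python
from h import *
p=ctrl.camera_params("scene")
for f in ("scene0","s20"):
    im=cv2.imread(f"pics/{f}.png");h=cv2.cvtColor(im,cv2.COLOR_BGR2HSV);H,S,V=h[...,0],h[...,1],h[...,2]
    for c in blobs(((H<5)|(H>175))&(S>150)&(V>110),30):
        (x,y),r=cv2.minEnclosingCircle(c)
        if 250<x<340 and 250<y<310: print(f,(x,y),r,cast(p,[(x,y)],132)[0])
```

```text
scene0 (308.0, 269.75) 4.250100135803223 [621.545  97.77  132.   ]
s20 (285.0, 281.0) 4.472236156463623 [693.284  99.518 132.   ]
```

```bash
python3 -c "
from bench import ctrl
print(ctrl.hand_in())"
```

```text
the job is handed in; nothing more can be done
None
```

I handed the job in at about 53 s: all three boards seated on their pins, the cover back flush on the jig, and the lever pushed to its far stop; the hand-in returned no verdict.

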